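Load the spectacle-case feeder and lock its collar

ROBOT

A 7-joint arm with a two-finger parallel gripper is mounted at the origin on the work surface. World frame = base frame: x ahead of the robot, y to its left, z up, the work surface at z = 0. Lengths are in m, angles in rad, forces in N, time in s.
With the tool pointing down it reaches from about 0.425 to 0.875 m from the base axis. Payload 4.7 kg.
Tool frame: the origin (TCP) lies midway between the tips of the shut fingers; the grasp point (between the pads) lies 19 mm behind it; y points along the fingers, z is the direction in which the jaws open and shut, and the axes are right-handed (so a half turn about y gives the same grasp; the last joint's range is limited). The gripper opens to 87 mm and grips with 3 to 60 N. Pads are 19 mm wide; open, the fingers measure 117 mm over their backs; the gripper's body (75 mm by 190 mm) begins 51 mm behind the grasp point.
Start: joints at [-1.18, 0.321, -0.07, 1.45, 0.023, 1.371, -0.057], TCP at [0.239, 0.604, 0.223] pointing down, gripper open.
Joint ranges: [-2.86, 2.86], [-0.3, 2.09], [-1.38, 1.24], [0.06, 2.45], [-1.56, 4.7], [0.09, 2.05], [-2.69, 2.69]. Speed limits (rad/s): [2.57, 2.57, 3.14, 3.14, 3.14, 3.14, 3.14].

INTERFACE

Orientations are given as a rotation vector (axis times angle).
In Python, from bench import ctrl gives the robot as it stands.
- The arm moves only by the tool play_rows, never from a script. Its arguments are lists of equal length, an entry for each row: "translation": the shift along the tool's x, y, z in mm, a list of three; "turn": the turn, a rotation vector about the tool's x, y, z in rad, a list of three; "fingers": the opening, from -1 (shut) to 1 (fully open), so that 0 is half open. In form: {"translation": [[dx, dy, dz], ...], "turn": [[wx, wy, wz], ...], "fingers": [fingers, ...]}. A call has exactly 10 rows; each row shifts and turns the commanded pose from where the row before left it, along the tool's axes as they then stand; what a row does not reach is not made up. A row lasts 1/12 s, in which the tool goes at most 41.7 mm and 7.16 degrees, less where a joint would pass 70% of its speed; a pose out of reach is approached as far as the arm can. A call with a gripper value outside its range is refused whole. The fingers move at their own pace and stop on an object; "grip_force" is the grip in N (left out, the last holds). Time passes only in rows, so rows that do not move let the fingers close, or fill a call up. It gives the time, the measured TCP pose, the force and the opening at its end, in the units of the state.
- ctrl.get_state(): the state, without advancing time (a new reading comes with each control period).
- ctrl.get_image(name): name is "scene" or "top" or "wrist"; returns the picture (480x640x3 uint8, blue, green, red); there is no depth.
- ctrl.camera_info(name): a dict with "camera_matrix" (3x3 intrinsics, pixels), "R" (3x3) and "t" (3): a world point X has camera coordinates R X + t. Camera axes: x right, y down, z forward; pixel columns grow to the right and rows downward; lengths in m; the calibration is good to about 2 mm. A picture is of the moment at which its call begins: read the wrist's pose just before it. camera_info takes no time and is no camera call; for the wrist camera it gives the pose at the moment of the call.
- ctrl.close_job(): hands the job in, once; it reports no verdict.
The state is a dict: "time": time; "joint_positions": joint angles; "qd": joint speeds; "joint_torque": joint torques, N m; "position": TCP position; "tool_rot": TCP orientation; "ft_force": force on the tool from outside, world axes, zero at the start; "torque": the same for the moment, N m; "grip_width": opening from 0.0 (shut) to 1.0 (fully open).
Only numpy, scipy, OpenCV 4.12 (cv2) and the standard library are available. Lean on these libraries where they do the work, as an engineer would, in place of code of your own. Each camera call takes 0.05 s, during which the arm holds its last target.

TASK

Load the sloping roller feeder: turn its lock collar, which has a fin to take hold of, until the keeper arm is swung open, clear of the rollers, then lay the wide case across the upper rollers, flat on them before you let go, so that it rolls down to the stop, and do the same with the slim case so that it comes to rest against the wide one. Then turn the collar back until its fin points along the black line on the deck, so that the keeper arm bars the way behind the two cases. Leave the other things on the bench where they are.

Things in the scene. Friction and masses are not known exactly. Their poses are not given: they have to be found in the camera images.
- deck: Grey feeder's tilted aluminium deck, sloping down to the robot at 27 degrees (place and yaw vary). Origin: middle of the stop's face at the foot of the slope, in the plane of the roller tops, 65 mm above the table. x up the slope, y across the bed, z square to the deck. Stop: 30 mm above that plane. Deck plate: 20 mm below it, x -20 to 290, y -265 to 105 mm. Side guides: y = +-90 mm, 8 mm high.
- bed_top (a point): Middle of the upper rollers, at deck x = 190 mm, y = 0, in the plane of the roller tops: a good place to lay a case. The bed is 15 freely turning steel rollers, 16 mm thick, along deck y, from deck x = 4 to 272 mm. A case let go on them rolls by itself down to the stop, at 0.3 m/s or so.
- collar (a joint): Angle of the lock collar, rad. 0: keeper arm points up the slope (deck x), beside the bed; 1.57, the locked mark: arm points across the bed (deck y). It grows from deck x towards deck y. Range 0 to 1.75; arm clear of the bed below 0.35. Stiff: 0.22 N m of friction (3 N at the fin), stays where left. Starts with the arm over the bed.
- collar_axis (a point): Point on the collar's axis (parallel to deck z), at deck x = 114, y = -158 mm, in the plane of the roller tops. The collar is an aluminium ring 100 mm across and 44 mm tall, its top 28 mm above that plane, captive round a fixed hub whose cap and nut reach 44 mm above it.
- keeper_tip (a point): Outer end of the steel keeper arm on the collar: 12 mm thick, from 45 to 160 mm from the axis, 10 to 28 mm above the plane of the roller tops. At the locked mark its down-slope face is at deck x = 108 mm, 6 mm behind the two loaded cases.
- collar_fin (a point): Grip point on the collar's fin, 75 mm from the axis, 12 mm above the roller-top plane. Fin: dark steel plate, 14 mm thick, square to the deck, pointing radially outward, 46 to 95 mm from the axis, from 11 mm below to 35 mm above that plane. It stands 225 degrees (sense of the joint) round from the keeper arm, away from the bed; when locked it points along the short black line on the deck.
- wide_case: Wide black hard spectacle case, 60 mm wide (its x), 150 mm long (its y), 46 mm high (z), 0.2 to 0.42 kg, starts flat on the table; origin in the middle of its underside. Home: against the stop, long side across the bed, origin at deck x = 30 mm.
- slim_case: Slim black hard spectacle case, 42 mm wide (its x), 150 mm long (its y), 46 mm high (z), 0.2 to 0.42 kg, starts flat on the table; origin in the middle of its underside. Home: against the wide case, origin at deck x = 81 mm.
- spectacles: Bystander, leave alone: loose pair of black spectacles, 140 mm wide, temples unfolded.
- wax_jar: Bystander, leave alone: amber jar with metal cap, 68 mm across, 65 mm high.
- spray_bottle: Bystander, leave alone: white bottle, 60 mm across, 150 mm high.
- mallet: Bystander, leave alone: small hammer lying on the table.
- wood_form: Bystander, leave alone: turned wooden forming block, 92 mm across, 90 mm high.
- blank_tin: Bystander, leave alone: flat round metal tin, 90 mm across, 35 mm high.

How it is judged:
By the outcome, as a careful person would: the job done as asked, in the order asked, and still so for the second after the job is handed in, with the robot touching nothing.
It also fails if it takes over 72 s, if anything falls off the work surface, if the arm or the gripper's body presses on something with over 40 N, if the wrist force passes 120 N, or if a joint passes its speed limit or range.

## Working session

There is one attempt and no reset: what is moved stays moved. The work goes in short steps, Python scripts to look and compute and a tool call to move; the robot and the scene stay as the last step left them, time stands still between calls to the robot, and variables do not carry over. Pictures are saved under pics/ and viewed, and the job is handed in when it is done.

Besides the shell and the picture viewer there is one more tool, called after "Emit:" by a JSON object that holds its "op" and its "data". play_rows: Moves the arm, as the interface text tells. Its arguments: {"type":"object","properties":{"translation":{"type":"array"},"turn":{"type":"array"},"fingers":{"type":"array"},"grip_force":{"type":"number"}},"required":["translation","turn","fingers"]}

```bash
ls; mkdir -p pics; python3 - <<'E'
from bench import ctrl
import cv2
print(ctrl.get_state())
for n in("scene","top","wrist"):
    c=ctrl.camera_info(n);print(n,c)
    cv2.imwrite(f"pics/{n}0.png",ctrl.get_image(n))
E
```

```text
pics
{'time': 0.0, 'joint_positions': array([-1.17988297,  0.3218159 , -0.07007524,  1.45172815,  0.02257224,
        1.3708013 , -0.05689749]), 'qd': array([-0.00026761, -0.00090969,  0.00078736,  0.00066261, -0.00034118,
        0.00205077, -0.00074112]), 'joint_torque': array([ 3.63611298e-04, -4.91290569e+01, -4.03707353e-01, -3.12532532e+01,
       -6.38120086e-02,  4.37305472e-02,  1.70811836e-04]), 'position': array([0.23900306, 0.60383907, 0.22143937]), 'tool_rot': array([-1.55245541,  0.29592558, -0.2954648 ]), 'ft_force': array([ 0.56550937,  0.92465263, -0.09877427]), 'torque': array([ 0.03555861, -0.04725149,  0.04493863]), 'grip_width': 1.0057173317315637}
scene {'camera_matrix': array([[490.77763159,   0.        , 310.87129631],
       [  0.        , 490.77763159, 240.02045465],
       [  0.        ,   0.        ,   1.        ]]), 'R': array([[ 0.80669505,  0.59079937,  0.01411375],
       [ 0.50749766, -0.68032021, -0.52878213],
       [-0.30280228,  0.43372863, -0.84864024]]), 't': array([-0.43194561, -0.19576037,  1.48004024])}
top {'camera_matrix': array([[535.51683587,   0.        , 317.47204906],
       [  0.        , 535.51683587, 236.38303316],
       [  0.        ,   0.        ,   1.        ]]), 'R': array([[-9.89617060e-04, -9.99962127e-01, -8.64667100e-03],
       [-9.86588593e-01,  2.38765171e-03, -1.63209214e-01],
       [ 1.63223678e-01,  8.36919235e-03, -9.86553591e-01]]), 't': array([0.02153428, 0.53079216, 1.66577807])}
wrist {'camera_matrix': array([[330.94725276,   0.        , 323.43810097],
       [  0.        , 330.94725276, 236.10401366],
       [  0.        ,   0.        ,   1.        ]]), 'R': array([[ 0.36808887,  0.92978988, -0.00116451],
       [ 0.89850705, -0.35538179,  0.25766037],
       [ 0.23915616, -0.09588824, -0.96623485]]), 't': array([-0.65029289, -0.02971315,  0.38913866])}
```

View pics/scene0.png

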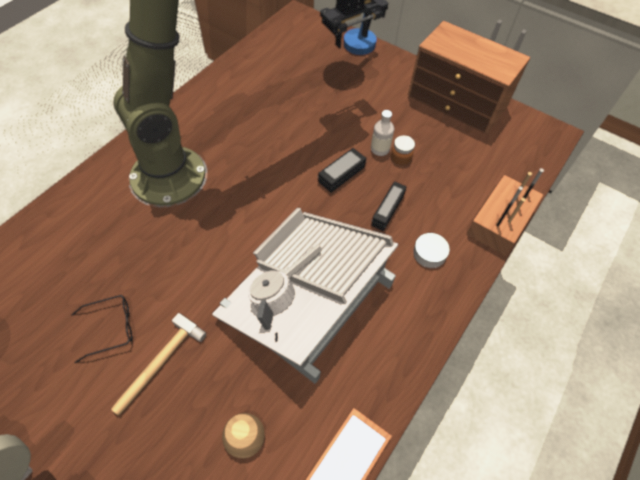

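View pics/top0.png

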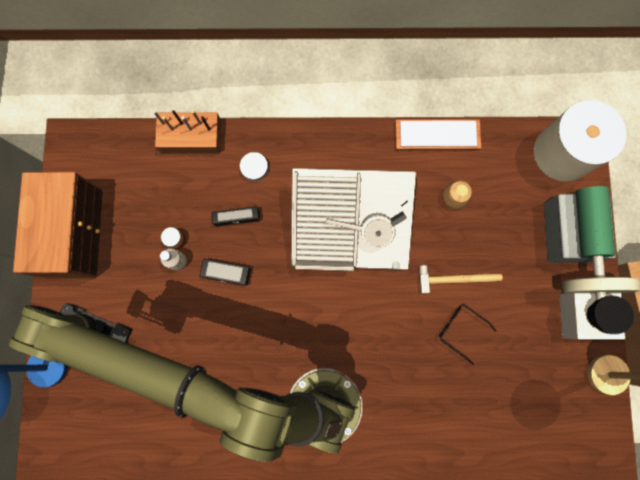

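View pics/wrist0.png

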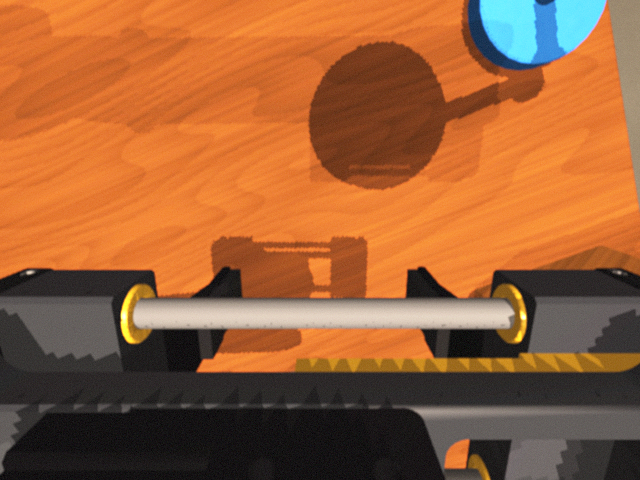

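The scene view shows the feeder around (305,275), with the collar at (268,290), the fin at (264,315), the wide case at (342,170) and the slim case at (389,205). The top view shows the deck spanning (292-415, 168-270). Next I'll enlarge both.

```bash
python3 - <<'E'
import cv2
t=cv2.imread("pics/top0.png");s=cv2.imread("pics/scene0.png")
def crop(im,x0,y0,w,h,k,name):
    c=cv2.resize(im[y0:y0+h,x0:x0+w],None,fx=k,fy=k,interpolation=cv2.INTER_CUBIC)
    for i in range(0,w,10):
        cv2.line(c,(i*k,0),(i*k,6 if i%50 else 14),(0,255,255),1)
        if i%20==0: cv2.putText(c,str(x0+i),(i*k,24),0,.4,(0,255,255),1)
    for i in range(0,h,10):
        cv2.line(c,(0,i*k),(6,i*k),(0,255,255),1)
        if i%20==0: cv2.putText(c,str(y0+i),(8,i*k+4),0,.4,(0,255,255),1)
    cv2.imwrite("pics/"+name,c)
crop(t,285,160,140,115,5,"tdeck.png")
crop(t,190,195,90,95,6,"tcase.png")
crop(s,205,200,200,185,4 if 0 else 3,"sdeck.png")
crop(s,310,140,100,95,6,"scase.png")
E
```

```text
(no output)
```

View pics/tdeck.png

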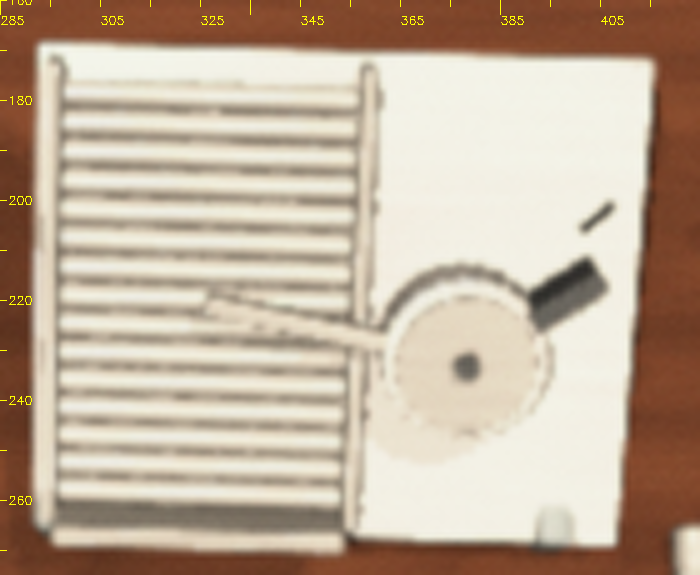

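View pics/tcase.png

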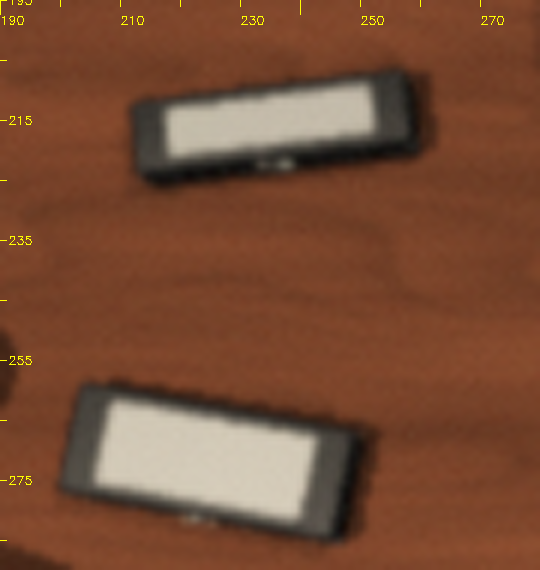

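View pics/sdeck.png

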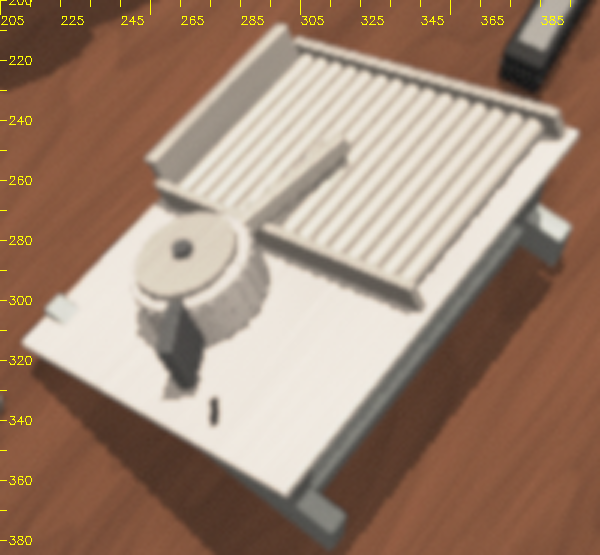

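View pics/scase.png

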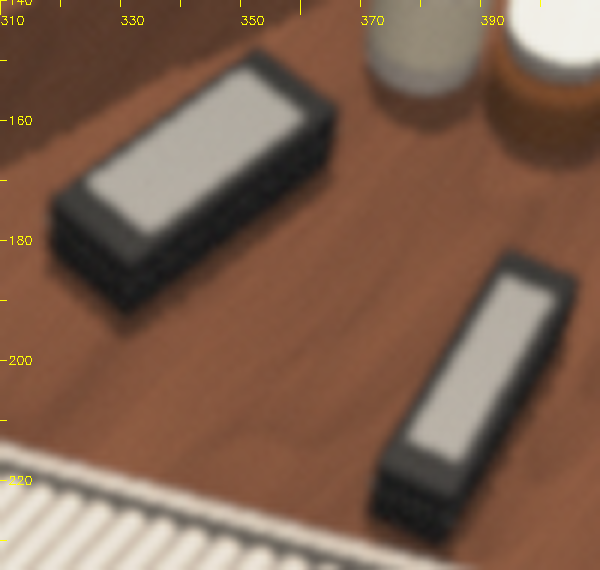

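```bash
cat > h.py <<'E'
from bench import ctrl
import numpy as np, cv2
from scipy.optimize import least_squares
from scipy.spatial.transform import Rotation as Ro
def proj(n,X,c=None):
    c=c or ctrl.camera_info(n); p=(c["R"]@np.atleast_2d(X).T).T+c["t"]; q=(c["camera_matrix"]@p.T).T
    return q[:,:2]/q[:,2:]
def deckT(yaw): return Ro.from_euler('z',yaw)*Ro.from_euler('y',-np.radians(27))
E
python3 - <<'E'
from h import *
T={'top':ctrl.camera_info('top'),'scene':ctrl.camera_info('scene')}
ob=[('top',(.290,.105,-.02),(292.6,168.4)),('top',(.290,-.265,-.02),(416,172)),('top',(-.02,-.265,-.02),(408.4,269.2)),
('scene',(-.02,-.265,-.02),(212.3,314.3)),('scene',(.29,-.265,-.02),(302.3,365.7)),('scene',(.29,.105,-.02),(397.7,244)),
('top',(.114,-.158,.044),(378.2,233.2)),('scene',(.114,-.158,.044),(265.3,282.7))]
def f(p):
    R=deckT(p[3]); return np.concatenate([proj(n,R.apply(X)+p[:3],T[n])[0]-u for n,X,u in ob])
r=least_squares(f,[.45,0,.065,0]);print("deck",r.x);print(r.fun.reshape(-1,2).round(1))
def case(w,o,g):
    cs=np.array([[a*w/2,b*.075,0] for a,b in((1,1),(1,-1),(-1,1),(-1,-1))])
    def f(p):
        X=Ro.from_euler('z',p[3]).apply(cs)+p[:3]
        return np.concatenate([(proj(n,X,T[n])-np.array(o[n])).ravel() for n in o])
    r=least_squares(f,g);print(r.x);print(r.fun.reshape(-1,2).round(1).tolist())
# order: far(+x)left(+y), far right, near left, near right
case(.06,{'top':[(204.2,258.7),(249.2,266.3),(200,276.3),(245.8,284.7)],'scene':[(352.8,148.3),(318.3,173.8)][:0] or [(366.2,158),(331.3,183.7),(352.8,148.3),(318.3,173.8)]},[.45,.3,.046,0])
case(.042,{'top':[(212.2,212),(257.5,206.7),(213.3,223.7),(258.8,218.3)],'scene':[(406.3,186.3),(385.8,221.7),(395.3,181.7),(373,216.7)]},[.5,.3,.046,0])
E
```

```text
deck [ 0.4455565  -0.00124752  0.06277695 -0.02782249]
[[-0.7  0.1]
 [-0.8 -0.6]
 [-0.5 -1.1]
 [-0.1  0.8]
 [-2.2 -0.2]
 [ 0.2 -0.3]
 [-0.  -0.3]
 [ 0.3  0.2]]
[ 0.41938319  0.31479769  0.0429725  -0.17712786]
[[-0.8, -0.7], [0.4, -0.1], [-0.6, 0.3], [0.1, 0.2], [0.7, 0.3], [0.2, 1.6], [-0.3, -1.0], [-1.3, -0.4]]
[0.60141644 0.28573153 0.04564719 0.11730254]
[[-1.0, -0.8], [0.0, -1.0], [-1.0, 0.2], [0.0, 0.1], [1.1, -0.2], [-0.4, 1.9], [-1.2, -1.4], [-1.4, 0.5]]
```

```bash
cat >> h.py <<'E'
DP=np.array([.44556,-.00125,.0633]); DY=-.0278
def d2w(X): return deckT(DY).apply(X)+DP
def w2d(X): return deckT(DY).inv().apply(np.asarray(X)-DP)
E
python3 - <<'E'
from h import *
import cv2
s=ctrl.get_state(); R=Ro.from_rotvec(s['tool_rot']).as_matrix(); print(R.round(3))
c=ctrl.camera_info('wrist'); print("cam in tool", R.T@(-c['R'].T@c['t']-s['position'])); print((c['R']@R).round(3))
# overlay
for n in('top','scene'):
    im=cv2.imread(f"pics/{n}0.png"); im=cv2.resize(im,None,fx=4,fy=4,interpolation=cv2.INTER_CUBIC)
    def line(a,b,col=(0,0,255)):
        p=proj(n,d2w(np.array([a,b])))*4+1.5; cv2.line(im,*[tuple(int(v) for v in q) for q in p],col,1)
    C=np.array([.114,-.158,0])
    for y in(-.09,.09): line((0,y,.008),(.272,y,.008))
    line((0,-.09,.03),(0,.09,.03)); 
    for a,b in(((-.02,-.265),(.29,-.265)),((.29,-.265),(.29,.105)),((-.02,-.265),(-.02,.105))): line((*a,-.02),(*b,-.02),(255,0,0))
    for th in np.radians([65,70,75,80,85]):
        u=np.array([np.cos(th),np.sin(th),0]);line(C+u*.045+[0,0,.028],C+u*.16+[0,0,.028],(0,255,0))
        u=np.array([np.cos(th+np.radians(225)),np.sin(th+np.radians(225)),0]);line(C+u*.046+[0,0,.035],C+u*.095+[0,0,.035],(0,200,0))
    u=np.array([.7071,-.7071,0]);line(C+u*.1-[0,0,.02],C+u*.125-[0,0,.02],(255,0,255))
    x0,y0={'top':(285,160),'scene':(205,200)}[n]
    cv2.imwrite(f"pics/ov_{n}.png",im[y0*4:y0*4+600,x0*4:x0*4+800])
E
```

```text
[[ 0.93  -0.     0.368]
 [-0.368 -0.001  0.93 ]
 [ 0.    -1.    -0.001]]
cam in tool [-0.07150765 -0.16129735  0.00097345]
[[ 0.    -0.001  1.   ]
 [ 0.966 -0.258 -0.   ]
 [ 0.258  0.966  0.   ]]
```

View pics/ov_top.png

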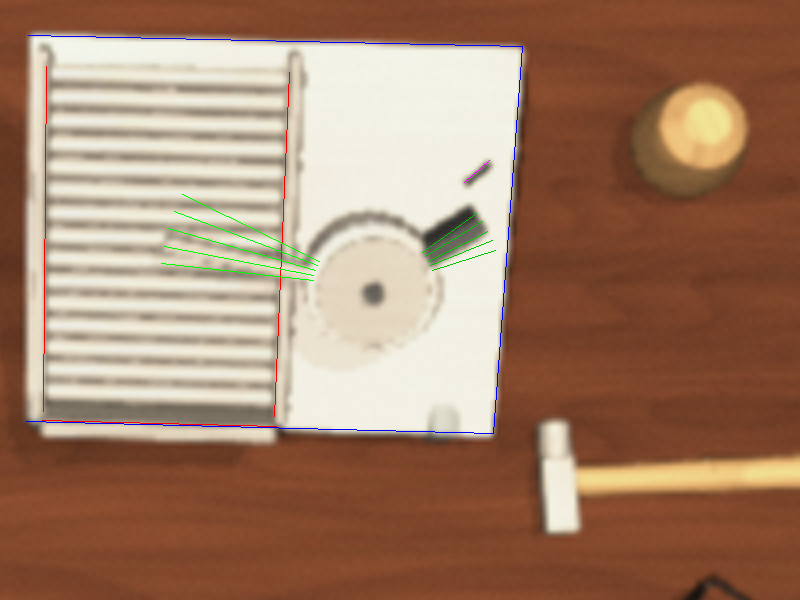

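View pics/ov_scene.png

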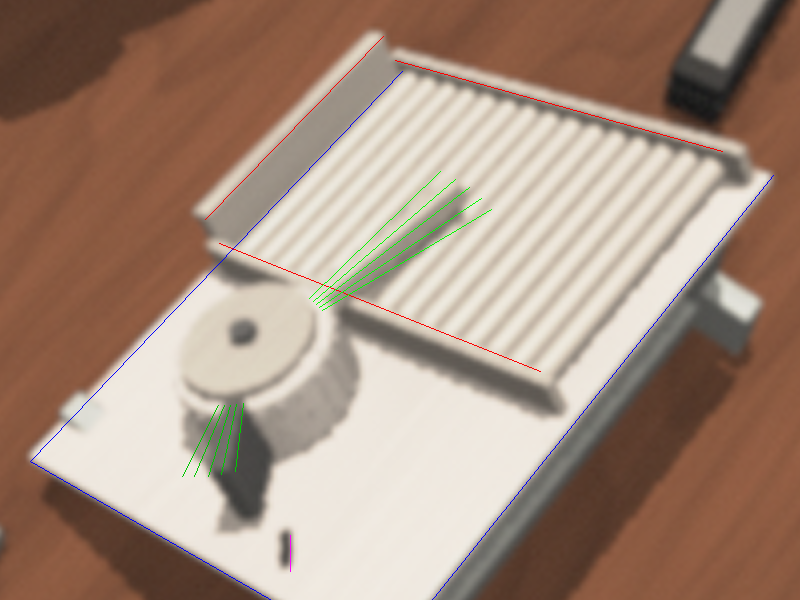

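The overlay agrees: the deck outline and the line match to about 1 px. The collar is at about 78 deg, so the fin is at about 303 deg. Next is the move planner.

```bash
cat >> h.py <<'E'
C=np.array([.114,-.158,0])
def Rdeck(ang):  # tool orientation: y=-deck z, x at deck angle ang (rad)
    x=np.array([np.cos(ang),np.sin(ang),0]);y=np.array([0,0,-1.]);z=np.cross(x,y)
    return deckT(DY)*Ro.from_matrix(np.array([x,y,z]).T)
def Rdown(yaw): # z (jaw) at world yaw, tool down
    z=np.array([np.cos(yaw),np.sin(yaw),0]);y=np.array([0,0,-1.]);x=np.cross(y,z)
    return Ro.from_matrix(np.array([x,y,z]).T)
def fin(ang,r=.075,z=.012): # TCP pos world for grasp at height z
    u=np.array([np.cos(ang),np.sin(ang),0]); return d2w(C+u*r+[0,0,z-.019])
def plan(p1,R1,N=None,p0=None,R0=None,dt=1,dr=2,vt=40,vr=.12,turnrows=None):
    s=ctrl.get_state()
    p=np.array(s['position'] if p0 is None else p0); R=Ro.from_rotvec(s['tool_rot']) if R0 is None else R0
    need=max(np.linalg.norm(p1-p)*1000/vt,(R.inv()*R1).magnitude()/vr); N=N or int(np.ceil(need/10)*10)
    print("need rows",round(need,1),"N",N); out=[]
    for i in range(N):
        k=N-i
        d=(R.inv().apply(p1-p)/k*1000).round(dt)+0.0; w=((R.inv()*R1).as_rotvec()/k).round(dr)+0.0
        p=p+R.apply(d/1000); R=R*Ro.from_rotvec(w); out.append((d.tolist(),w.tolist()))
        if i%10==9:
            print([o[0] for o in out[-10:]]);print([o[1] for o in out[-10:]])
    print("end err mm",((p1-p)*1000).round(1),"rad",(R.inv()*R1).magnitude().round(3)); return p,R
E
python3 - <<'E'
from h import *
a=np.radians(303)
tgt=fin(a,z=.012+.12);print(tgt, fin(a))
s=ctrl.get_state()
plan(tgt,Rdeck(a),dt=0,p0=s['position']+[0,0,.0015])
E
```

```text
[ 0.52605586 -0.22447404  0.23428323] [ 0.58051367 -0.22598836  0.12736244]
need rows 21.9 N 30
[[19.0, 0.0, -22.0], [20.0, 0.0, -22.0], [20.0, 0.0, -21.0], [20.0, 0.0, -21.0], [21.0, 0.0, -21.0], [21.0, 0.0, -20.0], [22.0, 0.0, -20.0], [22.0, 0.0, -19.0], [22.0, 0.0, -19.0], [23.0, 0.0, -18.0]]
[[0.01, 0.02, -0.01], [0.01, 0.02, -0.01], [0.01, 0.02, -0.01], [0.01, 0.02, -0.01], [0.01, 0.02, -0.01], [0.01, 0.02, -0.01], [0.01, 0.02, -0.01], [0.01, 0.02, -0.01], [0.01, 0.02, -0.01], [0.01, 0.02, -0.01]]
[[23.0, 0.0, -18.0], [23.0, 0.0, -17.0], [24.0, 0.0, -17.0], [24.0, 0.0, -16.0], [24.0, 0.0, -16.0], [25.0, 0.0, -16.0], [25.0, 0.0, -15.0], [25.0, 0.0, -14.0], [26.0, 1.0, -14.0], [26.0, 1.0, -14.0]]
[[0.01, 0.02, -0.01], [0.01, 0.02, -0.01], [0.01, 0.02, -0.01], [0.01, 0.02, -0.01], [0.01, 0.02, -0.01], [0.01, 0.02, -0.02], [0.01, 0.02, -0.01], [0.01, 0.02, -0.02], [0.01, 0.02, -0.01], [0.01, 0.02, -0.02]]
[[26.0, 1.0, -13.0], [27.0, 1.0, -12.0], [27.0, 2.0, -12.0], [27.0, 2.0, -11.0], [27.0, 2.0, -11.0], [27.0, 3.0, -10.0], [27.0, 3.0, -10.0], [28.0, 3.0, -9.0], [28.0, 4.0, -9.0], [28.0, 3.0, -7.0]]
[[0.01, 0.02, -0.01], [0.01, 0.02, -0.02], [0.01, 0.02, -0.01], [0.01, 0.02, -0.02], [0.01, 0.02, -0.01], [0.01, 0.03, -0.02], [0.01, 0.02, -0.01], [0.01, 0.03, -0.02], [0.01, 0.02, -0.01], [0.02, 0.03, -0.02]]Traceback (most recent call last):
  File "<stdin>", line 5, in <module>
  File "h.py", line 32, in plan
    print("end err mm",((p1-p)*1000).round(1),"rad",(R.inv()*R1).magnitude().round(3)); return p,R
                                                    ^^^^^^^^^^^^^^^^^^^^^^^^^^^^^^
AttributeError: 'float' object has no attribute 'round'
```

Emit:
{"op": "play_rows", "data": {"translation": [[19, 0, -22], [20, 0, -22], [20, 0, -21], [20, 0, -21], [21, 0, -21], [21, 0, -20], [22, 0, -20], [22, 0, -19], [22, 0, -19], [23, 0, -18]], "turn": [[0.01, 0.02, -0.01], [0.01, 0.02, -0.01], [0.01, 0.02, -0.01], [0.01, 0.02, -0.01], [0.01, 0.02, -0.01], [0.01, 0.02, -0.01], [0.01, 0.02, -0.01], [0.01, 0.02, -0.01], [0.01, 0.02, -0.01], [0.01, 0.02, -0.01]], "fingers": [0.3, 0.3, 0.3, 0.3, 0.3, 0.3, 0.3, 0.3, 0.3, 0.3], "grip_force": 25}}

```text
time: 0.98
position: [0.3356, 0.3266, 0.2221]
tool_rot: [-1.441, 0.355, -0.539]
ft_force: [0.6, -0.4, 0.3]
grip_width: 0.648
```

Emit:
{"op": "play_rows", "data": {"translation": [[23, 0, -18], [23, 0, -17], [24, 0, -17], [24, 0, -16], [24, 0, -16], [25, 0, -16], [25, 0, -15], [25, 0, -14], [26, 1, -14], [26, 1, -14]], "turn": [[0.01, 0.02, -0.01], [0.01, 0.02, -0.01], [0.01, 0.02, -0.01], [0.01, 0.02, -0.01], [0.01, 0.02, -0.01], [0.01, 0.02, -0.02], [0.01, 0.02, -0.01], [0.01, 0.02, -0.02], [0.01, 0.02, -0.01], [0.01, 0.02, -0.02]], "fingers": [0.3, 0.3, 0.3, 0.3, 0.3, 0.3, 0.3, 0.3, 0.3, 0.3]}}

```text
time: 1.82
position: [0.4454, 0.0932, 0.2212]
tool_rot: [-1.352, 0.399, -0.761]
ft_force: [0.3, 0.2, -0.3]
grip_width: 0.648
```

```bash
sed -i 's/(R.inv()\*R1).magnitude().round(3)/round(float((R.inv()*R1).magnitude()),3)/' h.py; python3 - <<'E'
from h import *
s=ctrl.get_state();print(s['time'],s['joint_positions'].round(2),s['position'],s['grip_width'])
a=np.radians(303)
plan(fin(a,z=.012+.12),Rdeck(a),N=10)
E
```

```text
1.8167 [-0.12 -0.3  -0.15  2.1  -0.01  1.08  0.55] [0.44539644 0.093211   0.22118527] 0.6479400475749435
need rows 8.2 N 10
[[27.9, -0.2, -17.3], [28.4, 0.2, -16.5], [28.7, 0.6, -15.9], [29.1, 1.0, -15.0], [29.4, 1.4, -14.5], [29.8, 1.5, -13.6], [30.0, 1.9, -13.0], [30.4, 2.0, -12.2], [30.6, 2.4, -11.6], [30.9, 2.6, -10.7]]
[[0.01, 0.03, -0.02], [0.01, 0.02, -0.02], [0.01, 0.03, -0.02], [0.01, 0.02, -0.02], [0.02, 0.03, -0.01], [0.01, 0.02, -0.02], [0.02, 0.03, -0.01], [0.01, 0.02, -0.02], [0.02, 0.03, -0.01], [0.01, 0.02, -0.02]]
end err mm [-0.  0.  0.] rad 0.007
```

```bash
python3 - <<'E'
from h import *
import itertools
q0=np.array([-1.17988297,0.3218159,-0.07007524,1.45172815,0.02257224,1.3708013,-0.05689749]);p0=np.array([.239003,.603839,.221439]);r0=Ro.from_rotvec([-1.55245541,0.29592558,-0.2954648])
s=ctrl.get_state();q1=s['joint_positions'];p1=s['position'];r1=Ro.from_rotvec(s['tool_rot'])
def fk(q,sg,L):
    ax='zyzyzyz';R=Ro.identity();p=np.array([0,0,L[0]])
    for i in range(7):
        R=R*Ro.from_rotvec(np.eye(3)['xyz'.index(ax[i])]*sg[i]*q[i])
        if i==1: p=p+R.apply([0,0,L[1]])
        if i==2: p=p+R.apply([L[4],0,0])
        if i==3: p=p+R.apply([L[5],0,L[2]])
        if i==6: p=p+R.apply([0,0,L[3]])
    return p,R
best=[]
for g in itertools.product((1,-1),repeat=4):
    sg=[g[0],1,g[1],1,g[2],1,g[3]]
    A=fk(q0,sg,[0]*6)[1];B=fk(q1,sg,[0]*6)[1]
    e=((A.inv()*r0).inv()*(B.inv()*r1)).magnitude()
    best.append((e,sg))
best.sort(key=lambda t:t[0])
for e,sg in best[:3]:
    f=lambda L:np.concatenate([fk(q0,sg,L)[0]-p0,fk(q1,sg,L)[0]-p1,.02*(np.array(L[4:]))])
    r=least_squares(f,[.3,.4,.4,.25,0,0]);print(e,sg,r.x.round(4),r.fun.round(4))
E
```

```text
1.2146856247559294e-08 [-1, 1, -1, 1, -1, 1, -1] [ 1.2492  1.387   0.316   2.4973 -0.1364 -0.1775] [-0.0015  0.0006 -0.0001  0.0001 -0.0007  0.0001 -0.0027 -0.0036]
0.06136389413864103 [-1, 1, -1, 1, 1, 1, -1] [ 0.5897 -0.2359  0.8681 -1.1378  0.095   1.0988] [-0.0163  0.0049  0.0008 -0.0039  0.0171 -0.0008  0.0019  0.022 ]
0.15205934315387962 [-1, 1, 1, 1, 1, 1, -1] [ 3.6463  2.8152  0.1726  5.8736 -0.3556  0.306 ] [-0.0017  0.0007 -0.0002  0.0001 -0.0016  0.0002 -0.0071  0.0061]
```

```bash
cat >> h.py <<'E'
def fk(q,L):
    # L: h, L1, L2, L3, off1(y), off2(y)
    R=Ro.identity();p=np.array([0,0,L[0]])
    for i in range(7):
        a='zyzyzyz'[i];R=R*Ro.from_rotvec(np.eye(3)['xyz'.index(a)]*(q[i] if a=='y' else -q[i]))
        if i==1: p=p+R.apply([0,L[4],L[1]])
        if i==3: p=p+R.apply([0,L[5],L[2]])
        if i==6: p=p+R.apply([0,0,L[3]])
    return p,R
E
python3 - <<'E'
from h import *
q0=np.array([-1.17988297,0.3218159,-0.07007524,1.45172815,0.02257224,1.3708013,-0.05689749]);p0=np.array([.239003,.603839,.221439])
s=ctrl.get_state();q1=s['joint_positions'];p1=s['position']
f=lambda L:np.concatenate([fk(q0,L)[0]-p0,fk(q1,L)[0]-p1,.02*(np.array(L)-[.2848,.4208,.3143,.33,0,0])])
r=least_squares(f,[.2848,.4208,.3143,.33,0,0]);print(r.x.round(4),r.fun.round(4))
R0=Ro.from_rotvec([-1.55245541,0.29592558,-0.2954648])
print((fk(q0,r.x)[1].inv()*R0).as_matrix().round(3))
E
```

```text
[ 0.2438  0.4644  0.5137  0.3596 -0.0101 -0.0166] [-0.     -0.0001 -0.      0.      0.      0.     -0.0008  0.0009  0.004
  0.0006 -0.0002 -0.0003]
[[-0. -0. -1.]
 [-1.  0.  0.]
 [ 0.  1. -0.]]
```

```bash
cat >> h.py <<'E'
LO=np.array([-2.86,-.3,-1.38,.06,-1.56,.09,-2.69]);HI=np.array([2.86,2.09,1.24,2.45,4.7,2.05,2.69])
TT=Ro.from_matrix(np.array([[0,0,-1],[-1,0,0],[0,1,0]]))
LL=[.2438,.4644,.5137,.3596,-.0101,-.0166]
def ik(p,R,q,L=LL):
    def f(x):
        a,b=fk(x,L); return np.concatenate([(a-p)*10,((b*TT).inv()*R).as_rotvec()*3,(x-q)*.003])
    r=least_squares(f,np.clip(q,LO+.001,HI-.001),bounds=(LO,HI)); a,b=fk(r.x,L)
    return r.x, np.linalg.norm(a-p)*1000,((b*TT).inv()*R).magnitude()
E
cat > feas.py <<'E'
from h import *
q=ctrl.get_state()['joint_positions']
def t(n,p,R):
    x,e,w=ik(p,R,q);print(n,p.round(3),x.round(2),"err",round(e,1),round(w,3))
for a in(303,234):
    a_=np.radians(a)
    for z in(.132,.072,.012): t(f"fin{a} z{z}",fin(a_,z=z),Rdeck(a_))
for x in(.19,.15):
    for z in(.03,.1): t(f"bed{x} {z}",d2w(np.array([x,0,z-.019])),Rdeck(np.radians(-90)))
t("wide",np.array([.419,.315,.01]),Rdown(-.177));t("wide+",np.array([.419,.315,.15]),Rdown(-.177))
t("slim",np.array([.601,.286,.01]),Rdown(.117))
E
python3 feas.py
```

```text
fin303 z0.132 [ 0.526 -0.224  0.234] [ 0.13 -0.17  0.32  2.02 -0.18  0.86  1.09] err 0.0 0.0
fin303 z0.072 [ 0.553 -0.225  0.181] [ 0.2  -0.06  0.25  2.04 -0.26  0.74  1.15] err 0.0 0.0
fin303 z0.012 [ 0.581 -0.226  0.127] [ 0.28  0.06  0.15  2.04 -0.33  0.63  1.21] err 0.0 0.0
fin234 z0.132 [ 0.45  -0.22   0.196] [ 0.32 -0.29  0.22  2.2  -0.22  0.82 -0.  ] err 0.0 0.0
fin234 z0.072 [ 0.478 -0.221  0.142] [ 0.29 -0.17  0.23  2.22 -0.28  0.69  0.04] err 0.0 0.0
fin234 z0.012 [ 0.505 -0.222  0.089] [ 0.26 -0.04  0.24  2.23 -0.38  0.56  0.13] err 0.0 0.0
bed0.19 0.03 [ 0.61  -0.006  0.159] [ 0.   -0.03 -0.06  2.06  0.06  0.64 -0.12] err 0.0 0.0
bed0.19 0.1 [ 0.578 -0.005  0.222] [ 0.06 -0.16 -0.11  2.05  0.03  0.78 -0.1 ] err 0.0 0.0
bed0.15 0.03 [ 0.574 -0.005  0.141] [ 0.04 -0.09 -0.1   2.15  0.06  0.6  -0.13] err 0.0 0.0
bed0.15 0.1 [ 0.542 -0.004  0.204] [ 0.09 -0.23 -0.14  2.14  0.01  0.76 -0.09] err 0.0 0.0
wide [0.419 0.315 0.01 ] [-0.58  0.27 -0.13  1.98  0.04  0.9  -0.91] err 0.0 0.0
wide+ [0.419 0.315 0.15 ] [-0.44  0.11 -0.27  1.85  0.03  1.18 -0.9 ] err 0.0 0.0
slim [0.601 0.286 0.01 ] [-0.47  0.52 -0.02  1.62  0.01  1.   -0.37] err 0.0 0.0
```

Emit:
{"op": "play_rows", "data": {"translation": [[28, 0, -17], [28, 0, -17], [29, 1, -16], [29, 1, -15], [29, 1, -15], [30, 1, -14], [30, 2, -13], [30, 2, -12], [31, 2, -12], [31, 3, -10]], "turn": [[0.01, 0.03, -0.02], [0.01, 0.02, -0.02], [0.01, 0.03, -0.02], [0.01, 0.02, -0.02], [0.02, 0.03, -0.01], [0.01, 0.02, -0.02], [0.02, 0.03, -0.01], [0.01, 0.02, -0.02], [0.02, 0.03, -0.01], [0.01, 0.02, -0.02]], "fingers": [0.3, 0.3, 0.3, 0.3, 0.3, 0.3, 0.3, 0.3, 0.3, 0.3]}}

```text
time: 2.65
position: [0.5304, -0.2247, 0.2328]
tool_rot: [-1.185, 0.429, -1.084]
ft_force: [1.0, -0.4, -1.0]
grip_width: 0.651
```

```bash
python3 - <<'E'
from h import *
s=ctrl.get_state();a=np.radians(303)
print(s['time'],s['joint_positions'].round(2),s['position'],fin(a,z=.132),(Ro.from_rotvec(s['tool_rot']).inv()*Rdeck(a)).as_rotvec().round(3))
c=ctrl.camera_info('wrist');im=ctrl.get_image('wrist');cv2.imwrite('pics/w1raw.png',im)
def line(A,B,col):
    p=proj('wrist',d2w(np.array([A,B])),c); cv2.line(im,*[tuple(int(v) for v in q) for q in p],col,1)
for th in np.radians([75,80]):
    for ph,r0,r1,z,col in((th,.045,.16,.028,(0,255,0)),(th+np.radians(225),.046,.095,.035,(0,255,255))):
        u=np.array([np.cos(ph),np.sin(ph),0]);line(C+u*r0+[0,0,z],C+u*r1+[0,0,z],col)
u=np.array([.7071,-.7071,0]);line(C+u*.1-[0,0,.02],C+u*.125-[0,0,.02],(255,0,255))
for y in(-.09,.09): line((0,y,.008),(.272,y,.008),(0,0,255))
cv2.imwrite('pics/w1.png',im)
E
```

```text
2.65 [ 0.19 -0.16  0.26  2.02 -0.19  0.86  1.1 ] [ 0.53041472 -0.22468867  0.23284783] [ 0.52605586 -0.22447404  0.23428323] [0.008 0.004 0.002]
```

View pics/w1.png

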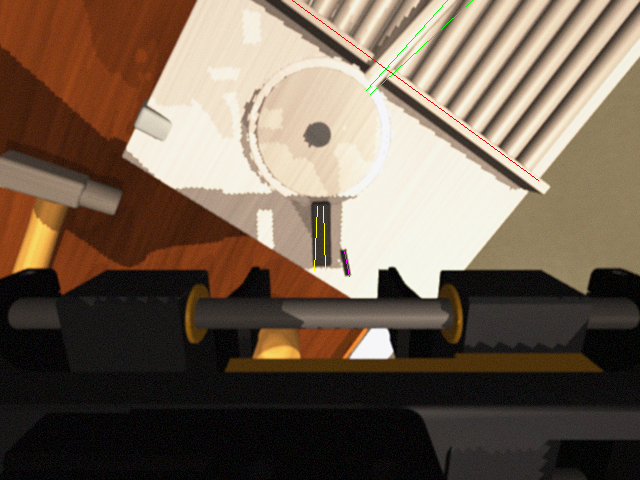

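The wrist view shows the fin at (320,235), within about 2 px of the predicted lines, so the angle is 78 deg. Descend.

```bash
python3 - <<'E'
from h import *
a=np.radians(303)
plan(fin(a,z=.014),Rdeck(a),N=10,dr=3)
E
```

```text
need rows 2.9 N 10
[[-0.9, 11.5, 0.2], [-0.9, 11.5, 0.2], [-0.9, 11.5, 0.1], [-0.9, 11.5, 0.1], [-0.8, 11.5, 0.1], [-0.8, 11.5, 0.1], [-0.8, 11.5, 0.1], [-0.8, 11.5, 0.1], [-0.8, 11.4, 0.1], [-0.9, 11.5, 0.1]]
[[0.001, 0.0, 0.001], [0.001, 0.0, 0.001], [0.001, 0.0, 0.001], [0.001, 0.0, 0.001], [0.001, 0.0, 0.001], [0.001, 0.0, 0.001], [0.001, 0.0, 0.001], [0.001, -0.001, 0.001], [0.001, 0.0, 0.001], [0.001, -0.001, 0.001]]
end err mm [ 0.  -0.   0.1] rad 0.001
```

Emit:
{"op": "play_rows", "data": {"translation": [[-1, 14, 0], [-1, 14, 0], [-1, 14, 0], [-1, 14, 0], [-1, 14, 0], [-1, 14, 0], [-1, 14, 0], [-1, 10, 0], [0, 7, 0], [0, 0, 0]], "turn": [[0.001, 0, 0], [0.001, 0, 0], [0.001, 0, 0], [0.001, 0, 0], [0.001, 0, 0], [0.001, 0, 0], [0.001, 0, 0], [0, 0, 0], [0, 0, 0], [0, 0, 0]], "fingers": [0.3, 0.3, 0.3, 0.3, 0.3, 0.3, 0.3, 0.3, 0.3, -0.7]}}

```text
time: 3.53
position: [0.5784, -0.2166, 0.1263]
tool_rot: [-1.181, 0.426, -1.079]
ft_force: [0.4, 0.2, 0.5]
grip_width: 0.623
```

```bash
python3 - <<'E'
from h import *
s=ctrl.get_state();a=np.radians(303)
print(s['joint_positions'].round(2),w2d(s['position']),w2d(fin(a,z=.014)),s['ft_force'],(Ro.from_rotvec(s['tool_rot']).inv()*Rdeck(a)).as_rotvec().round(3))
# arc from 303 by -4.5deg/row, 15 rows -> 235.5
d=np.radians(4.5);P=fin(a);Q=fin(a-d)
print(Rdeck(a).inv().apply(Q-P)*1000)
E
```

```text
[ 0.16  0.04  0.26  2.07 -0.32  0.62  1.19] [ 0.15225767 -0.21156581 -0.00681806] [ 0.15484793 -0.22090029 -0.005     ] [0.43743677 0.22302161 0.504058  ] [ 0.003  0.006 -0.001]
[-2.31199970e-01 -2.79361419e-14 -5.88443218e+00]
```

Emit:
{"op": "play_rows", "data": {"translation": [[3, -1, 0], [3, -1, 0], [2, 0, 0], [0, 0, 0], [0, 0, 0], [0, 0, 0], [0, 0, 0], [0, 0, 0], [0, 0, 0], [0, 0, 0]], "turn": [[0, 0, 0], [0, 0, 0], [0, 0, 0], [0, 0, 0], [0, 0, 0], [0, 0, 0], [0, 0, 0], [0, 0, 0], [0, 0, 0], [0, 0, 0]], "fingers": [0.3, 0.3, 0.3, -1, -1, -1, -1, -1, -1, -1]}}

```text
time: 4.37
position: [0.5813, -0.2243, 0.1317]
tool_rot: [-1.181, 0.424, -1.081]
ft_force: [-2.7, -1.8, -0.5]
grip_width: 0.205
```

```bash
python3 - <<'E'
from h import *
s=ctrl.get_state();a=np.radians(303)
print(s['joint_positions'].round(2),w2d(s['position']),w2d(fin(a,z=.014)),s['ft_force'],s['grip_width'])
E
```

```text
[ 0.17  0.04  0.26  2.05 -0.32  0.63  1.21] [ 0.15748688 -0.21917896 -0.00352998] [ 0.15484793 -0.22090029 -0.005     ] [-2.6614543  -1.81372106 -0.50451742] 0.20516865484173846
```

Emit:
{"op": "play_rows", "data": {"translation": [[0, 0, 0], [0, 0, -2.6], [-0.2, 0, -5.2], [-0.2, 0, -5.2], [-0.2, 0, -5.2], [-0.2, 0, -5.2], [-0.2, 0, -5.2], [-0.2, 0, -5.2], [-0.2, 0, -5.2], [-0.2, 0, -5.2]], "turn": [[0, 0, 0], [0, 0.035, 0], [0, 0.07, 0], [0, 0.07, 0], [0, 0.07, 0], [0, 0.07, 0], [0, 0.07, 0], [0, 0.07, 0], [0, 0.07, 0], [0, 0.07, 0]], "fingers": [-1, -1, -1, -1, -1, -1, -1, -1, -1, -1]}}

```text
time: 5.2
position: [0.5428, -0.2383, 0.1123]
tool_rot: [-0.84, 0.882, -1.434]
ft_force: [-1.5, -6.4, -3.8]
grip_width: 0.163
```

```bash
cat > col.py <<'E'
from h import *
s=ctrl.get_state();d=w2d(s['position'])-C
R=deckT(DY).inv()*Ro.from_rotvec(s['tool_rot']);x=R.as_matrix()[:,0];y=R.as_matrix()[:,1]
print("t",s['time'],"r",np.hypot(d[0],d[1]).round(4),"pos ang",round(np.degrees(np.arctan2(d[1],d[0]))%360,1),"tool ang",round(np.degrees(np.arctan2(x[1],x[0]))%360,1),"z",d[2].round(4),"tooly",y.round(3),"F",s['ft_force'].round(1),"T",s['torque'].round(2),"w",round(s['grip_width']*87,1),s['joint_positions'].round(2))
E
python3 col.py
```

```text
t 5.2 r 0.0762 pos ang 270.5 tool ang 269.0 z -0.0034 tooly [-0.002 -0.006 -1.   ] F [-1.5 -6.4 -3.8] T [-1.41  1.14 -0.19] w 14.2 [ 0.19  0.01  0.3   2.13 -0.36  0.61  0.7 ]
```

Emit:
{"op": "play_rows", "data": {"translation": [[-0.2, 0, -5.2], [-0.2, 0, -5.2], [-0.2, 0, -5.2], [-0.2, 0, -5.2], [-0.2, 0, -5.2], [-0.2, 0, -5.2], [-0.2, 0, -5.2], [-0.2, 0, -5.2], [-0.2, 0, -5.2], [0, 0, 0]], "turn": [[0, 0.07, 0], [0, 0.07, 0], [0, 0.07, 0], [0, 0.07, 0], [0, 0.07, 0], [0, 0.07, 0], [0, 0.07, 0], [0, 0.07, 0], [0, 0.07, 0], [0, 0, 0]], "fingers": [-1, -1, -1, -1, -1, -1, -1, -1, -1, -1]}}

```text
time: 6.03
position: [0.5009, -0.2226, 0.0906]
tool_rot: [-0.381, 1.352, -1.73]
ft_force: [-13.9, -8.5, 0.6]
grip_width: 0.164
```

```bash
python3 col.py
```

```text
t 6.0333 r 0.0775 pos ang 232.8 tool ang 232.8 z -0.0036 tooly [-0.007 -0.005 -1.   ] F [-13.9  -8.5   0.6] T [-1.71  2.82 -0.53] w 14.3 [ 0.21 -0.06  0.29  2.24 -0.35  0.56  0.09]
```

Emit:
{"op": "play_rows", "data": {"translation": [[0, 0, 0], [0, 0, 0], [0, 0, 0], [0, 0, 0], [0, -8, 0], [0, -14, 0], [0, -14, 0], [0, -14, 0], [0, -14, 0], [0, -6, 0]], "turn": [[0, 0, 0], [0, 0, 0], [0, 0, 0], [0, 0, 0], [0, 0, 0], [0, 0, 0], [0, 0, 0], [0, 0, 0], [0, 0, 0], [0, 0, 0]], "fingers": [0, 0, 0, 0, 0, 0.5, 1, 1, 1, 1]}}

```text
time: 6.87
position: [0.4744, -0.2186, 0.1583]
tool_rot: [-0.377, 1.342, -1.725]
ft_force: [0.9, 0.1, 0.6]
grip_width: 0.795
```

```bash
python3 col.py; python3 - <<'E'
from h import *
cv2.imwrite('pics/w2.png',ctrl.get_image('wrist'))
print(ctrl.get_state()['position'])
yaw=-.177
plan(np.array([.419,.315,.16]),Rdown(yaw),dt=0,dr=2,N=20)
E
```

```text
t 6.8667 r 0.0707 pos ang 235.7 tool ang 233.2 z 0.0688 tooly [ 0.002 -0.003 -1.   ] F [0.9 0.1 0.6] T [-0.06  0.59  0.03] w 69.2 [ 0.24 -0.22  0.27  2.22 -0.24  0.72 -0.01]
[ 0.47462511 -0.21876541  0.15867717]
need rows 13.4 N 20
[[-19.0, -2.0, -18.0], [-20.0, -2.0, -18.0], [-20.0, -1.0, -18.0], [-20.0, -1.0, -17.0], [-21.0, -1.0, -17.0], [-21.0, -1.0, -16.0], [-22.0, -1.0, -16.0], [-22.0, -1.0, -15.0], [-23.0, -1.0, -15.0], [-23.0, -1.0, -14.0]]
[[-0.02, -0.02, -0.01], [-0.02, -0.02, -0.01], [-0.02, -0.02, -0.01], [-0.02, -0.03, -0.01], [-0.02, -0.02, -0.01], [-0.02, -0.03, -0.01], [-0.02, -0.02, -0.01], [-0.02, -0.03, -0.01], [-0.02, -0.02, -0.01], [-0.02, -0.03, -0.01]]
[[-23.0, -1.0, -14.0], [-23.0, -1.0, -13.0], [-24.0, 0.0, -12.0], [-24.0, 0.0, -12.0], [-24.0, 0.0, -11.0], [-25.0, -1.0, -10.0], [-25.0, 0.0, -10.0], [-25.0, 0.0, -9.0], [-26.0, -1.0, -9.0], [-26.0, 0.0, -8.0]]
[[-0.02, -0.02, -0.01], [-0.02, -0.03, -0.01], [-0.02, -0.02, -0.01], [-0.03, -0.03, -0.01], [-0.02, -0.03, -0.01], [-0.03, -0.02, -0.01], [-0.02, -0.03, 0.0], [-0.03, -0.02, -0.01], [-0.02, -0.03, 0.0], [-0.03, -0.02, -0.01]]
end err mm [-0.3 -0.1 -0.1] rad 0.003
```

View pics/w2.png

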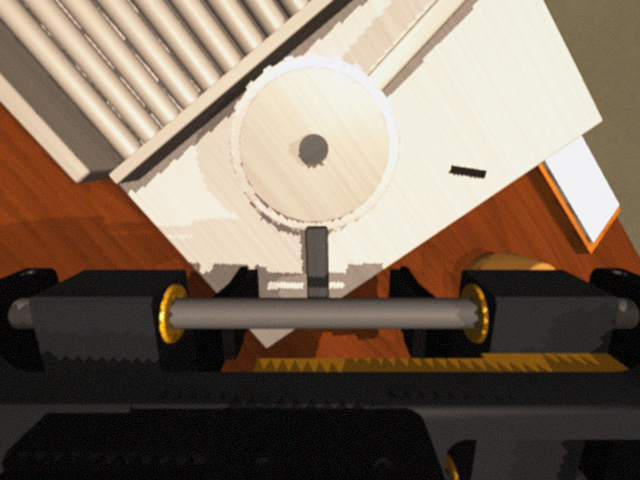

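The wrist view shows the keeper arm lying beside the bed and pointing up-slope, from (375,85) to (450,0), with the fin at (316,260) released. Next is the wide case, with a little extra lift first.

Emit:
{"op": "play_rows", "data": {"translation": [[-8, -8, -8], [-20, -8, -18], [-20, -6, -18], [-20, -4, -17], [-21, -4, -17], [-21, -2, -16], [-22, -1, -16], [-22, -1, -15], [-23, -1, -15], [-23, -1, -14]], "turn": [[-0.02, -0.02, -0.01], [-0.02, -0.02, -0.01], [-0.02, -0.02, -0.01], [-0.02, -0.03, -0.01], [-0.02, -0.02, -0.01], [-0.02, -0.03, -0.01], [-0.02, -0.02, -0.01], [-0.02, -0.03, -0.01], [-0.02, -0.02, -0.01], [-0.02, -0.03, -0.01]], "fingers": [1, 1, 1, 1, 1, 1, 1, 1, 1, 1]}}

```text
time: 7.75
position: [0.4444, 0.0332, 0.1768]
tool_rot: [-0.76, 1.349, -1.564]
ft_force: [0.6, -0.3, 0.1]
grip_width: 1.004
```

```bash
python3 - <<'E'
from h import *
s=ctrl.get_state();print(s['position'],s['joint_positions'].round(2))
plan(np.array([.419,.315,.17]),Rdown(-.177),dt=0,dr=2,N=9)
plan(np.array([.419,.315,.17]),Rdown(-.177),dt=0,dr=2,N=10)
E
```

```text
[0.444388   0.0332227  0.17679429] [ 0.22 -0.28 -0.32  2.17 -0.08  1.   -0.49]
need rows 7.1 N 9
end err mm [-0.4 -0.3 -0. ] rad 0.004
need rows 7.1 N 10
[[-25.0, 0.0, -14.0], [-25.0, 0.0, -14.0], [-25.0, 0.0, -13.0], [-25.0, 0.0, -12.0], [-26.0, 1.0, -11.0], [-26.0, 0.0, -11.0], [-26.0, 1.0, -10.0], [-27.0, 1.0, -10.0], [-27.0, 0.0, -9.0], [-27.0, 1.0, -8.0]]
[[-0.02, -0.02, -0.01], [-0.02, -0.03, -0.01], [-0.02, -0.02, -0.01], [-0.02, -0.03, -0.01], [-0.02, -0.02, -0.01], [-0.03, -0.03, -0.01], [-0.02, -0.02, 0.0], [-0.03, -0.03, -0.01], [-0.02, -0.02, 0.0], [-0.03, -0.03, -0.01]]
end err mm [0.2 0.  0.2] rad 0.005
```

Emit:
{"op": "play_rows", "data": {"translation": [[-25, 0, -14], [-25, 0, -14], [-25, 0, -13], [-25, 0, -12], [-26, 1, -11], [-26, 0, -11], [-26, 1, -10], [-27, 1, -10], [-27, 0, -9], [-27, 1, -8]], "turn": [[-0.02, -0.02, -0.01], [-0.02, -0.03, -0.01], [-0.02, -0.02, -0.01], [-0.02, -0.03, -0.01], [-0.02, -0.02, -0.01], [-0.03, -0.03, -0.01], [-0.02, -0.02, 0], [-0.03, -0.03, -0.01], [-0.02, -0.02, 0], [-0.03, -0.03, -0.01]], "fingers": [1, 1, 1, 1, 1, 1, 1, 1, 1, 1]}}

```text
time: 8.58
position: [0.419, 0.315, 0.1699]
tool_rot: [-1.125, 1.34, -1.336]
ft_force: [-0.1, 0.3, 1.4]
grip_width: 1.001
```

```bash
cat > wc.py <<'E'
from h import *
import sys
x,y,yaw,w,name=[float(v) for v in sys.argv[1:5]]+[sys.argv[5]]
ctrl.get_image('top');ctrl.get_image('top')
c=ctrl.camera_info('wrist');s=ctrl.get_state();im=ctrl.get_image('wrist')
print(s['time'],s['position'],s['joint_positions'].round(2),"dR",(Ro.from_rotvec(s['tool_rot']).inv()*Rdown(yaw)).as_rotvec().round(3))
cs=np.array([[a*w/2,b*.075,0.046] for a,b in((1,1),(1,-1),(-1,-1),(-1,1))])
P=proj('wrist',Ro.from_euler('z',yaw).apply(cs)+[x,y,0],c);print(P.round(0))
cv2.imwrite('pics/'+name+'_raw.png',im)
cv2.polylines(im,[P.astype(int)],True,(0,255,0),1)
cv2.imwrite('pics/'+name+'.png',im)
E
python3 wc.py .419 .315 -.177 .06 w3
```

```text
8.6833 [0.41820635 0.3187114  0.1693215 ] [-0.04  0.15 -0.7   1.81  0.09  1.23 -0.94] dR [ 0.007  0.007 -0.002]
[[364. 149.]
 [358. 312.]
 [295. 312.]
 [292. 148.]]
```

View pics/w3.png

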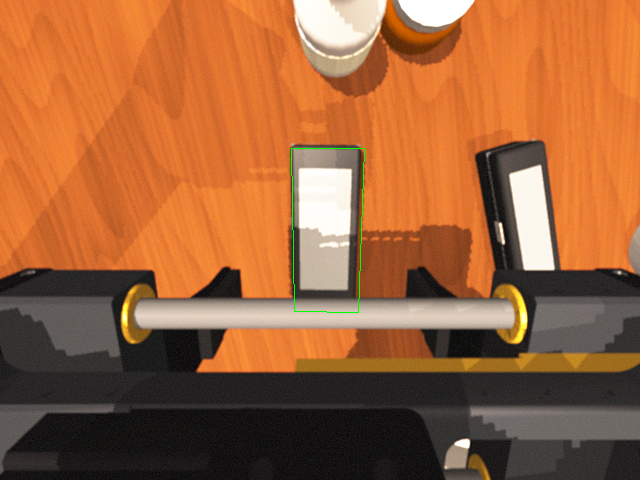

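The wrist view shows the wide case outline at (292-364, 146-312), matching the prediction within about 3 px, and the 46 mm height is consistent. Descend and grip.

Emit:
{"op": "play_rows", "data": {"translation": [[1, 10, 0], [1, 22, 0], [1, 24, 0], [1, 24, 0], [0, 24, 0], [0, 22, 0], [0, 18, 0], [0, 11, 0], [0, 5, 0], [0, 0, 0]], "turn": [[0.002, 0.003, 0], [0.002, 0.002, 0], [0.002, 0.002, 0], [0, 0, 0], [0, 0, 0], [0, 0, 0], [0, 0, 0], [0, 0, 0], [0, 0, 0], [0, 0, 0]], "fingers": [1, 1, 1, 1, 1, 1, 1, 1, 1, 1], "grip_force": 35}}

```text
time: 9.57
position: [0.4187, 0.3079, 0.0092]
tool_rot: [-1.117, 1.342, -1.347]
ft_force: [0.6, -0.9, 2.3]
grip_width: 1.001
```

Emit:
{"op": "play_rows", "data": {"translation": [[0, 0, 0], [0, 0, 0], [0, 0, 0], [0, 0, 0], [0, 0, 0], [0, 0, 0], [0, 0, 0], [0, 0, 0], [0, 0, 0], [0, 0, 0]], "turn": [[0, 0, 0], [0, 0, 0], [0, 0, 0], [0, 0, 0], [0, 0, 0], [0, 0, 0], [0, 0, 0], [0, 0, 0], [0, 0, 0], [0, 0, 0]], "fingers": [-0.5, -0.5, -0.5, -0.5, -0.5, -0.5, -0.5, -0.5, -0.5, -0.5]}}

```text
time: 10.4
position: [0.4189, 0.3097, 0.0107]
tool_rot: [-1.116, 1.341, -1.346]
ft_force: [-3.0, -1.2, 6.5]
grip_width: 0.685
```

```bash
python3 - <<'E'
from h import *
s=ctrl.get_state();print(s['time'],s['position'],s['ft_force'],s['joint_positions'].round(2),"dR",(Ro.from_rotvec(s['tool_rot']).inv()*Rdown(-.177)).as_rotvec().round(3),s['grip_width']*87)
E
```

```text
10.4 [0.41891383 0.30965795 0.01068859] [-3.0445383  -1.15561843  6.49852547] [-0.11  0.33 -0.66  1.97  0.26  0.92 -1.08] dR [-0.003 -0.007  0.001] 59.59916156017192
```

```bash
python3 - <<'E'
from h import *
s=ctrl.get_state();R0=Ro.from_rotvec(s['tool_rot'])
p=s['position']+R0.apply([0,-.17,0])
plan(d2w(np.array([.19,-.006,.075])),Rdeck(-np.pi/2),p0=p,R0=R0,dt=0,dr=2,N=10)
plan(d2w(np.array([.19,-.006,.075])),Rdeck(-np.pi/2),p0=p,R0=R0,dt=0,dr=2,N=16)
x,e,w=ik(d2w(np.array([.19,-.006,.075])),Rdeck(-np.pi/2),s['joint_positions']);print(x.round(2),e,w)
E
```

```text
need rows 9.0 N 10
[[29.0, -3.0, 22.0], [29.0, -2.0, 21.0], [29.0, -1.0, 21.0], [30.0, 0.0, 21.0], [30.0, 0.0, 20.0], [30.0, 1.0, 20.0], [30.0, 2.0, 19.0], [31.0, 2.0, 19.0], [31.0, 3.0, 18.0], [31.0, 4.0, 18.0]]
[[0.05, -0.02, 0.0], [0.05, -0.01, 0.0], [0.05, -0.02, 0.0], [0.05, -0.01, 0.01], [0.04, -0.02, 0.0], [0.05, -0.01, 0.01], [0.04, -0.02, 0.0], [0.05, -0.01, 0.01], [0.04, -0.02, 0.0], [0.05, -0.01, 0.01]]
end err mm [-0.  -0.5 -0.2] rad 0.003
need rows 9.0 N 16
[[18.0, -2.0, 14.0], [18.0, -2.0, 13.0], [18.0, -1.0, 13.0], [18.0, -1.0, 13.0], [18.0, -1.0, 13.0], [19.0, 0.0, 13.0], [19.0, 0.0, 13.0], [19.0, 1.0, 13.0], [19.0, 1.0, 12.0], [19.0, 1.0, 12.0]]
[[0.03, -0.01, 0.0], [0.03, -0.01, 0.0], [0.03, -0.01, 0.0], [0.03, -0.01, 0.0], [0.03, -0.01, 0.0], [0.03, -0.01, 0.0], [0.03, -0.01, 0.0], [0.03, -0.01, 0.0], [0.03, -0.01, 0.0], [0.03, -0.01, 0.01]]
end err mm [-0.1 -0.4 -0. ] rad 0.004
[ 0.11 -0.15 -0.15  2.05  0.01  0.77 -0.07] 0.00040663541028381763 3.11751646673953e-06
```

Emit:
{"op": "play_rows", "data": {"translation": [[0, -4, 0], [0, -12, 0], [0, -20, 0], [0, -22, 0], [0, -22, 0], [0, -22, 0], [0, -22, 0], [0, -22, 0], [0, -16, 0], [0, -8, 0]], "turn": [[0, 0, 0], [0, 0, 0], [0, 0, 0], [0, 0, 0], [0, 0, 0], [0, 0, 0], [0, 0, 0], [0, 0, 0], [0, 0, 0], [0, 0, 0]], "fingers": [-0.5, -0.5, -0.5, -0.5, -0.5, -0.5, -0.5, -0.5, -0.5, -0.5]}}

```text
time: 11.23
position: [0.4198, 0.3102, 0.1832]
tool_rot: [-1.111, 1.339, -1.346]
ft_force: [-0.1, 0.8, -2.1]
grip_width: 0.687
```

```bash
python3 - <<'E'
from h import *
s=ctrl.get_state();print(s['time'],s['position'],s['ft_force'],s['joint_positions'].round(2),s['grip_width']*87)
plan(d2w(np.array([.19,-.006,.075])),Rdeck(-np.pi/2),dt=0,dr=2,N=18)
plan(d2w(np.array([.19,-.006,.075])),Rdeck(-np.pi/2),dt=0,dr=2,N=20)
E
```

```text
11.2333 [0.41976044 0.31015598 0.18316363] [-0.08626178  0.81834545 -2.09476459] [-0.03  0.12 -0.7   1.8   0.08  1.25 -0.94] 59.792326783966836
need rows 9.0 N 18
[[16.0, -2.0, 12.0], [16.0, -1.0, 12.0], [16.0, -1.0, 12.0], [16.0, -1.0, 12.0], [16.0, 0.0, 12.0], [17.0, 0.0, 11.0], [17.0, 0.0, 11.0], [17.0, 0.0, 11.0], [17.0, 1.0, 11.0], [17.0, 1.0, 11.0]]
[[0.03, -0.01, 0.0], [0.03, -0.01, 0.0], [0.03, -0.01, 0.0], [0.02, -0.01, 0.0], [0.03, -0.01, 0.0], [0.02, -0.01, 0.0], [0.03, -0.01, 0.0], [0.02, -0.01, 0.0], [0.03, -0.01, 0.0], [0.03, -0.01, 0.0]]
end err mm [-0.3  0.4 -0.1] rad 0.006
need rows 9.0 N 20
[[14.0, -2.0, 11.0], [14.0, -1.0, 11.0], [15.0, -1.0, 11.0], [15.0, -1.0, 10.0], [15.0, -1.0, 10.0], [15.0, -1.0, 10.0], [15.0, 0.0, 10.0], [15.0, 0.0, 10.0], [15.0, 0.0, 10.0], [15.0, 0.0, 10.0]]
[[0.02, -0.01, 0.0], [0.02, -0.01, 0.0], [0.02, -0.01, 0.0], [0.02, -0.01, 0.0], [0.02, -0.01, 0.0], [0.02, -0.01, 0.0], [0.02, -0.01, 0.0], [0.02, -0.01, 0.0], [0.03, -0.01, 0.0], [0.02, -0.01, 0.0]]
[[15.0, 1.0, 9.0], [15.0, 1.0, 9.0], [16.0, 1.0, 9.0], [15.0, 1.0, 9.0], [16.0, 2.0, 9.0], [16.0, 2.0, 9.0], [16.0, 2.0, 9.0], [15.0, 2.0, 9.0], [16.0, 2.0, 9.0], [15.0, 2.0, 9.0]]
[[0.03, -0.01, 0.0], [0.03, 0.0, 0.0], [0.02, 0.0, 0.0], [0.03, -0.01, 0.0], [0.02, 0.0, 0.0], [0.03, -0.01, 0.01], [0.02, 0.0, 0.0], [0.03, -0.01, 0.01], [0.02, 0.0, 0.0], [0.03, -0.01, 0.01]]
end err mm [-0.1 -0.2 -0. ] rad 0.005
```

Emit:
{"op": "play_rows", "data": {"translation": [[14, -2, 11], [14, -1, 11], [15, -1, 11], [15, -1, 10], [15, -1, 10], [15, -1, 10], [15, 0, 10], [15, 0, 10], [15, 0, 10], [15, 0, 10]], "turn": [[0.02, -0.01, 0], [0.02, -0.01, 0], [0.02, -0.01, 0], [0.02, -0.01, 0], [0.02, -0.01, 0], [0.02, -0.01, 0], [0.02, -0.01, 0], [0.02, -0.01, 0], [0.03, -0.01, 0], [0.02, -0.01, 0]], "fingers": [-0.5, -0.5, -0.5, -0.5, -0.5, -0.5, -0.5, -0.5, -0.5, -0.5]}}

```text
time: 12.07
position: [0.4987, 0.1478, 0.1967]
tool_rot: [-1.026, 1.099, -1.378]
ft_force: [-0.2, -0.1, -2.2]
grip_width: 0.689
```

Emit:
{"op": "play_rows", "data": {"translation": [[18, 1, 11], [18, 1, 11], [18, 1, 11], [18, 2, 11], [18, 2, 11], [18, 2, 11], [18, 2, 10], [15, 2, 8], [10, 1, 6], [4, 0, 2]], "turn": [[0.03, -0.01, 0], [0.03, 0, 0], [0.03, 0, 0], [0.03, -0.01, 0], [0.03, 0, 0], [0.03, -0.01, 0.01], [0.03, 0, 0], [0.03, -0.01, 0.01], [0.01, 0, 0], [0, -0.01, 0.01]], "fingers": [-0.5, -0.5, -0.5, -0.5, -0.5, -0.5, -0.5, -0.5, -0.5, -0.5]}}

```text
time: 12.9
position: [0.5796, -0.0139, 0.2144]
tool_rot: [-0.857, 0.877, -1.418]
ft_force: [-0.2, 0.0, -3.4]
grip_width: 0.687
```

```bash
cat > bedchk.py <<'E'
from h import *
import sys
n=sys.argv[1]
cv2.imwrite(f'pics/{n}_w.png',ctrl.get_image('wrist'));
im=ctrl.get_image('scene');cv2.imwrite(f'pics/{n}_s.png',cv2.resize(im[130:380,180:430],None,fx=2.4,fy=2.4,interpolation=cv2.INTER_CUBIC))
s=ctrl.get_state();print(s['time'],w2d(s['position']).round(4),s['ft_force'].round(1),s['joint_positions'].round(2),"dR",(Ro.from_rotvec(s['tool_rot']).inv()*Rdeck(-np.pi/2)).as_rotvec().round(3),s['grip_width']*87)
E
python3 bedchk.py b1
```

```text
13.0 [ 0.1886 -0.0085  0.0738] [ 0.2 -0.1 -1.8] [ 0.29 -0.14 -0.3   2.04 -0.03  0.78 -0.04] dR [0.011 0.    0.002] 60.08935833088624
```

View pics/b1_w.png

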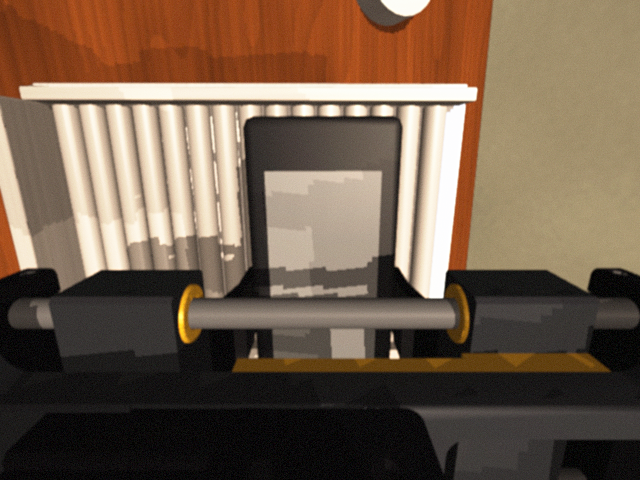

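View pics/b1_s.png

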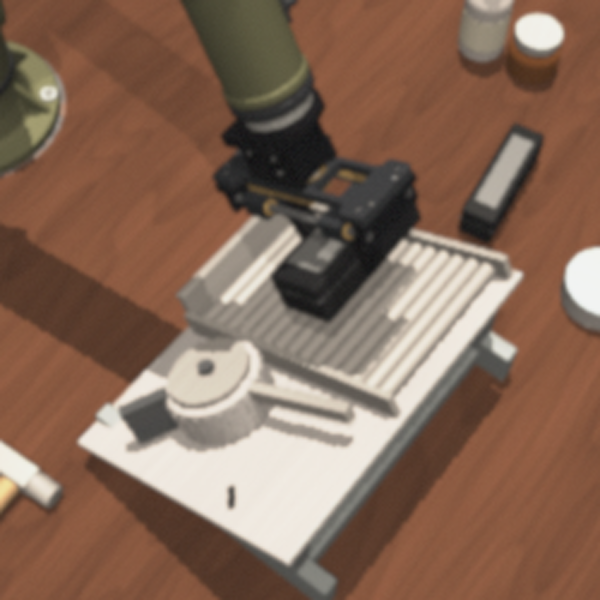

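The wrist view shows the case parallel to the rollers and between the guides. The scene view shows the keeper arm clear. Lower it.

Emit:
{"op": "play_rows", "data": {"translation": [[0, 5, 0], [0, 10, 0], [0, 10, 0], [0, 10, 0], [0, 10, 0], [0, 7, 0], [0, 4, 0], [0, 3, 0], [0, 2, 0], [0, 0, 0]], "turn": [[0.003, 0, 0], [0.003, 0, 0], [0.003, 0, 0], [0.002, 0, 0], [0, 0, 0], [0, 0, 0], [0, 0, 0], [0, 0, 0], [0, 0, 0], [0, 0, 0]], "fingers": [-0.5, -0.5, -0.5, -0.5, -0.5, -0.5, -0.5, -0.5, -0.5, -0.5]}}

```text
time: 13.83
position: [0.609, -0.0125, 0.162]
tool_rot: [-0.846, 0.865, -1.421]
ft_force: [1.0, 0.1, -1.8]
grip_width: 0.685
```

```bash
python3 bedchk.py b2; python3 bedchk.py b2
```

```text
13.9333 [ 0.1899 -0.0067  0.0134] [-0.9 -0.8 -1.9] [ 0.28 -0.03 -0.32  2.06  0.03  0.64 -0.09] dR [-0.003  0.003  0.001] 59.67102095234172
14.0333 [ 0.1897 -0.0067  0.0135] [-0.3 -0.2 -1.5] [ 0.28 -0.03 -0.32  2.06  0.03  0.64 -0.09] dR [-0.002  0.003  0.001] 59.619234766817165
```

Emit:
{"op": "play_rows", "data": {"translation": [[0, 1, 0], [0, 1, 0], [0, 1, 0], [0, 0.5, 0], [0, 0, 0], [0, 0, 0], [0, 0, 0], [0, 0, 0], [0, 0, 0], [0, 0, 0]], "turn": [[0, 0, 0], [0, 0, 0], [0, 0, 0], [0, 0, 0], [0, 0, 0], [0, 0, 0], [0, 0, 0], [0, 0, 0], [0, 0, 0], [0, 0, 0]], "fingers": [-0.5, -0.5, -0.5, -0.5, -0.5, -0.5, -0.5, -0.5, -0.5, -0.5]}}

```text
time: 14.87
position: [0.6122, -0.0126, 0.1633]
tool_rot: [-0.842, 0.86, -1.423]
ft_force: [-12.0, 0.2, 18.6]
grip_width: 0.685
```

```bash
python3 bedchk.py b3
```

```text
14.9667 [ 0.1942 -0.0067  0.0134] [-12.5  -0.3  19. ] [ 0.28 -0.03 -0.32  2.06  0.04  0.63 -0.09] dR [-0.009  0.003  0.002] 59.939446756753476
```

View pics/b3_s.png

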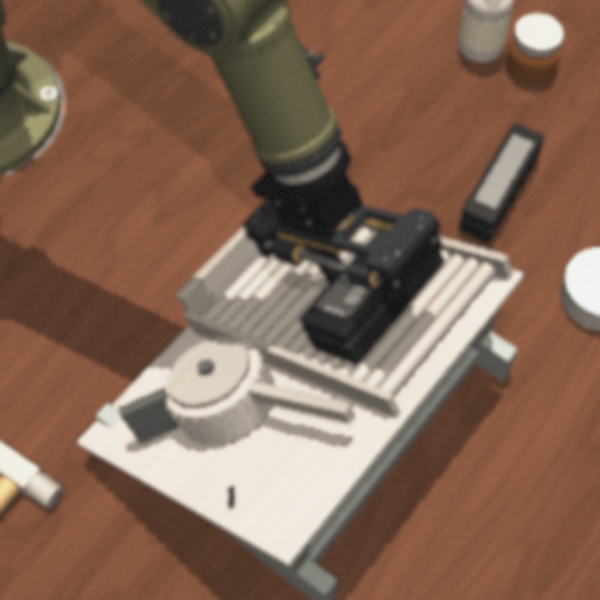

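Contact is made, about 22 N along the deck normal, and the case is flat. Ease off 2 mm, open, then lift square to the deck.

Emit:
{"op": "play_rows", "data": {"translation": [[0, -1, 0], [0, -1, 0], [0, 0, 0], [0, 0, 0], [0, 0, 0], [0, 0, 0], [0, 0, 0], [0, -8, 0], [0, -16, 0], [0, -20, 0]], "turn": [[0, 0, 0], [0, 0, 0], [0, 0, 0], [0, 0, 0], [0, 0, 0], [0, 0, 0], [0, 0, 0], [0, 0, 0], [0, 0, 0], [0, 0, 0]], "fingers": [-0.5, -0.5, -0.5, 1, 1, 1, 1, 1, 1, 1]}}

```text
time: 15.8
position: [0.5873, -0.0118, 0.1975]
tool_rot: [-0.85, 0.87, -1.418]
ft_force: [-0.3, -0.4, 0.1]
grip_width: 0.989
```

```bash
python3 - <<'E'
from h import *
s=ctrl.get_state();print(s['time'],w2d(s['position']),s['position'],s['ft_force'],s['joint_positions'].round(2),s['grip_width']*87)
R0=Ro.from_rotvec(s['tool_rot']);p=s['position']+R0.apply([0,-.05,0]);print(p)
for N in(10,20): plan(np.array([.601,.286,.17]),Rdown(.117),p0=p,R0=R0,dt=0,dr=2,N=N)
E
```

```text
15.8 [ 0.18743907 -0.00664778  0.05507425] [ 0.58732659 -0.01184248  0.19746707] [-0.27014811 -0.42965142  0.12626256] [ 0.29 -0.12 -0.31  2.06 -0.01  0.73 -0.05] 86.02512386868659
[ 0.564732   -0.01119594  0.24206602]
need rows 7.7 N 10
[[-30.0, 8.0, -1.0], [-30.0, 8.0, 0.0], [-30.0, 8.0, 1.0], [-30.0, 7.0, 2.0], [-30.0, 7.0, 2.0], [-29.0, 8.0, 3.0], [-30.0, 8.0, 4.0], [-29.0, 7.0, 5.0], [-29.0, 7.0, 5.0], [-29.0, 8.0, 7.0]]
[[-0.05, -0.01, 0.0], [-0.05, -0.01, 0.0], [-0.05, -0.02, 0.0], [-0.05, -0.01, 0.0], [-0.04, -0.02, 0.01], [-0.05, -0.01, 0.0], [-0.04, -0.02, 0.01], [-0.05, -0.01, 0.0], [-0.04, -0.02, 0.01], [-0.05, -0.01, 0.0]]
end err mm [-0.4  0.2  0. ] rad 0.004
need rows 7.7 N 20
[[-15.0, 4.0, 0.0], [-15.0, 4.0, 0.0], [-15.0, 4.0, 0.0], [-15.0, 4.0, 0.0], [-15.0, 4.0, 1.0], [-15.0, 4.0, 1.0], [-15.0, 4.0, 1.0], [-15.0, 4.0, 1.0], [-15.0, 4.0, 1.0], [-15.0, 4.0, 2.0]]
[[-0.02, -0.01, 0.0], [-0.02, -0.01, 0.0], [-0.02, -0.01, 0.0], [-0.02, -0.01, 0.0], [-0.02, -0.01, 0.0], [-0.02, -0.01, 0.0], [-0.02, -0.01, 0.0], [-0.03, -0.01, 0.0], [-0.02, -0.01, 0.0], [-0.03, 0.0, 0.0]]
[[-15.0, 3.0, 2.0], [-15.0, 3.0, 2.0], [-15.0, 3.0, 2.0], [-15.0, 4.0, 2.0], [-14.0, 4.0, 3.0], [-14.0, 4.0, 3.0], [-15.0, 3.0, 3.0], [-14.0, 3.0, 3.0], [-15.0, 4.0, 3.0], [-14.0, 3.0, 3.0]]
[[-0.02, -0.01, 0.0], [-0.03, -0.01, 0.0], [-0.02, 0.0, 0.01], [-0.03, -0.01, 0.0], [-0.02, 0.0, 0.01], [-0.03, -0.01, 0.0], [-0.02, 0.0, 0.01], [-0.03, -0.01, 0.0], [-0.02, 0.0, 0.01], [-0.03, -0.01, 0.0]]
end err mm [-0.1  0.2 -0.4] rad 0.007
```

Emit:
{"op": "play_rows", "data": {"translation": [[0, -20, 0], [0, -20, 0], [-10, -6, 0], [-30, 6, -1], [-30, 8, 0], [-30, 8, 1], [-30, 7, 2], [-30, 7, 2], [-29, 8, 3], [-30, 8, 4]], "turn": [[0, 0, 0], [0, 0, 0], [0, 0, 0], [-0.05, -0.01, 0], [-0.05, -0.01, 0], [-0.05, -0.02, 0], [-0.05, -0.01, 0], [-0.04, -0.02, 0.01], [-0.05, -0.01, 0], [-0.04, -0.02, 0.01]], "fingers": [1, 1, 1, 1, 1, 1, 1, 1, 1, 1]}}

```text
time: 16.63
position: [0.593, 0.21, 0.1901]
tool_rot: [-1.143, 1.049, -1.221]
ft_force: [-0.8, -0.8, 0.5]
grip_width: 1.001
```

```bash
python3 - <<'E'
from h import *
s=ctrl.get_state();print(s['time'],s['position'],s['joint_positions'].round(2))
plan(np.array([.601,.286,.17]),Rdown(.117),dt=0,dr=2,N=10)
im=ctrl.get_image('scene');cv2.imwrite(f'pics/s4.png',cv2.resize(im[130:380,180:430],None,fx=2.4,fy=2.4,interpolation=cv2.INTER_CUBIC))
E
```

```text
16.6333 [0.59302821 0.21000244 0.19010251] [ 0.07  0.24 -0.56  1.66  0.21  1.16 -0.47]
need rows 2.0 N 10
[[-8.0, 2.0, 1.0], [-7.0, 2.0, 1.0], [-8.0, 2.0, 1.0], [-7.0, 2.0, 1.0], [-8.0, 2.0, 1.0], [-7.0, 2.0, 2.0], [-8.0, 2.0, 1.0], [-7.0, 2.0, 2.0], [-8.0, 2.0, 2.0], [-7.0, 2.0, 1.0]]
[[-0.01, 0.0, 0.0], [-0.01, 0.0, 0.0], [-0.01, -0.01, 0.0], [-0.02, 0.0, 0.0], [-0.01, -0.01, 0.0], [-0.02, 0.0, 0.0], [-0.01, -0.01, 0.0], [-0.02, 0.0, 0.0], [-0.01, -0.01, 0.01], [-0.02, 0.0, 0.0]]
end err mm [ 0.2  0.2 -0.4] rad 0.004
```

View pics/s4.png

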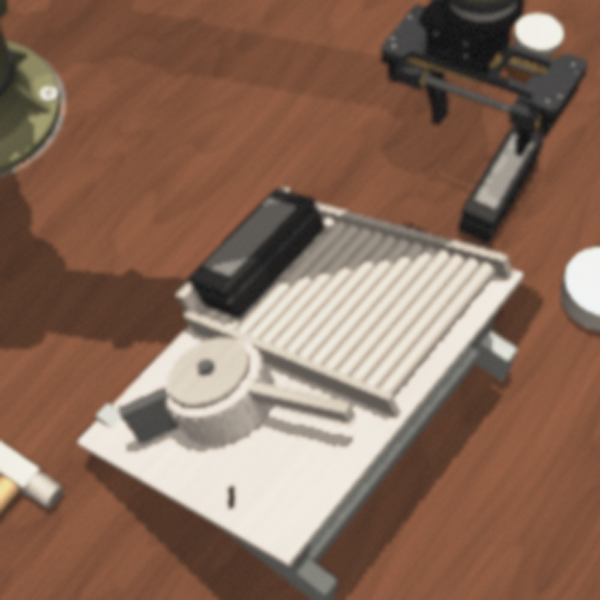

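The wide case has rolled to the stop, lying square. Now the slim case.

Emit:
{"op": "play_rows", "data": {"translation": [[-20, 4, 2], [-18, 4, 2], [-14, 4, 2], [-10, 4, 2], [-6, 2, 2], [-3, 2, 1], [0, 0, 0], [0, 0, 0], [0, 0, 0], [0, 0, 0]], "turn": [[-0.03, -0.01, 0], [-0.03, -0.01, 0], [-0.03, -0.01, 0.01], [-0.03, -0.01, 0], [-0.02, 0, 0], [-0.01, 0, 0], [0, 0, 0], [0, 0, 0], [0, 0, 0], [0, 0, 0]], "fingers": [0.7, 0.7, 0.7, 0.7, 0.7, 0.7, 0.7, 0.7, 0.7, 0.7]}}

```text
time: 17.52
position: [0.599, 0.2786, 0.1712]
tool_rot: [-1.27, 1.128, -1.125]
ft_force: [0.4, 0.8, -0.5]
grip_width: 0.851
```

```bash
sed -i "/get_image('top');ctrl/d" wc.py; python3 wc.py .601 .286 .117 .042 w5
```

```text
17.5167 [0.59901349 0.27860478 0.17115201] [-0.05  0.44 -0.57  1.46  0.24  1.32 -0.53] dR [ 0.008 -0.003  0.004]
[[354. 134.]
 [351. 300.]
 [306. 300.]
 [303. 134.]]
```

View pics/w5.png

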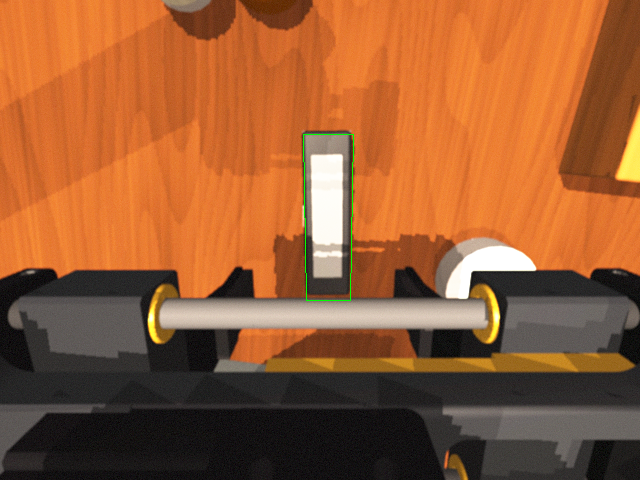

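The slim case is at (303-353, 130-294), about 4 mm further in +y than predicted. Correct for that while descending.

Emit:
{"op": "play_rows", "data": {"translation": [[-2, 10, 0], [-3, 22, 0], [-3, 24, 0], [-2, 24, 1], [-1, 24, 0], [0, 22, 0], [0, 17, 0], [0, 11, 0], [0, 5, 0], [0, 2, 0]], "turn": [[0.002, 0, 0], [0.002, 0, 0], [0.002, 0, 0.002], [0.002, 0, 0.002], [0, 0, 0], [0, 0, 0], [0, 0, 0], [0, 0, 0], [0, 0, 0], [0, 0, 0]], "fingers": [0.7, 0.7, 0.7, 0.7, 0.7, 0.7, 0.7, 0.7, 0.7, 0.7]}}

```text
time: 18.4
position: [0.5978, 0.2896, 0.0088]
tool_rot: [-1.263, 1.126, -1.124]
ft_force: [0.4, -0.3, -0.1]
grip_width: 0.847
```

Emit:
{"op": "play_rows", "data": {"translation": [[0, 0, 0], [0, 0, 0], [0, 0, 0], [0, 0, 0], [0, 0, 0], [0, 0, 0], [0, 0, 0], [0, 0, 0], [0, 0, 0], [0, 0, 0]], "turn": [[0, 0, 0], [0, 0, 0], [0, 0, 0], [0, 0, 0], [0, 0, 0], [0, 0, 0], [0, 0, 0], [0, 0, 0], [0, 0, 0], [0, 0, 0]], "fingers": [0.7, -0.8, -0.8, -0.8, -0.8, -0.8, -0.8, -0.8, -0.8, -0.8]}}

```text
time: 19.23
position: [0.5988, 0.2899, 0.01]
tool_rot: [-1.261, 1.125, -1.125]
ft_force: [1.0, 0.5, 0.2]
grip_width: 0.482
```

```bash
python3 - <<'E'
from h import *
s=ctrl.get_state();print(s['time'],s['position'],s['ft_force'],s['joint_positions'].round(2),"dR",(Ro.from_rotvec(s['tool_rot']).inv()*Rdown(.117)).as_rotvec().round(3),s['grip_width']*87)
E
```

```text
19.2333 [0.5987821  0.28993599 0.01002047] [0.98863084 0.54139213 0.20214188] [-0.09  0.58 -0.53  1.6   0.33  1.04 -0.6 ] dR [-0.    -0.003 -0.   ] 41.924083699141214
```

Emit:
{"op": "play_rows", "data": {"translation": [[0, -5, 0], [0, -14, 0], [0, -24, 0], [0, -26, 0], [0, -28, 0], [0, -28, 0], [0, -28, 0], [0, -26, 0], [0, -18, 0], [0, -10, 0]], "turn": [[0, 0, 0], [0, 0, 0], [0, 0, 0], [0, 0, 0], [0, 0, 0], [0, 0, 0], [0, 0, 0], [0, 0, 0], [0, 0, 0], [0, 0, 0]], "fingers": [-0.8, -0.8, -0.8, -0.8, -0.8, -0.8, -0.8, -0.8, -0.8, -0.8]}}

```text
time: 20.07
position: [0.5987, 0.2907, 0.2204]
tool_rot: [-1.258, 1.123, -1.124]
ft_force: [1.0, 0.1, -3.1]
grip_width: 0.477
```

```bash
python3 - <<'E'
from h import *
s=ctrl.get_state();print(s['time'],s['position'],s['ft_force'],s['joint_positions'].round(2),s['grip_width']*87)
plan(d2w(np.array([.19,0,.078])),Rdeck(-np.pi/2),dt=0,dr=2,N=20)
E
```

```text
20.0667 [0.59873452 0.29073042 0.22038908] [ 0.96305689  0.06460775 -3.12363219] [-0.06  0.41 -0.58  1.4   0.23  1.4  -0.53] 41.51942771553573
need rows 7.4 N 20
[[15.0, 0.0, -3.0], [15.0, 0.0, -2.0], [15.0, 0.0, -2.0], [15.0, 0.0, -2.0], [15.0, 0.0, -2.0], [15.0, 0.0, -2.0], [15.0, 0.0, -2.0], [15.0, 0.0, -2.0], [15.0, 0.0, -1.0], [14.0, 0.0, -2.0]]
[[0.02, 0.01, 0.0], [0.02, 0.01, 0.0], [0.02, 0.01, 0.0], [0.02, 0.01, 0.0], [0.02, 0.01, 0.0], [0.02, 0.01, 0.0], [0.02, 0.01, 0.0], [0.03, 0.01, 0.0], [0.02, 0.0, 0.0], [0.03, 0.01, 0.0]]
[[15.0, -1.0, -1.0], [14.0, -1.0, -1.0], [15.0, 0.0, -1.0], [14.0, -1.0, -1.0], [15.0, -1.0, -1.0], [15.0, 0.0, -1.0], [14.0, 0.0, -1.0], [15.0, -1.0, -1.0], [14.0, 0.0, -1.0], [15.0, -1.0, 0.0]]
[[0.02, 0.0, 0.0], [0.03, 0.01, 0.0], [0.02, 0.0, 0.0], [0.03, 0.01, 0.0], [0.02, 0.0, 0.0], [0.03, 0.01, -0.01], [0.02, 0.0, 0.0], [0.03, 0.01, -0.01], [0.02, 0.0, 0.0], [0.03, 0.01, -0.01]]
end err mm [-0.3  0.4 -0.3] rad 0.006
```

Emit:
{"op": "play_rows", "data": {"translation": [[15, 0, -3], [15, 0, -2], [15, 0, -2], [15, 0, -2], [15, 0, -2], [15, 0, -2], [15, 0, -2], [15, 0, -2], [15, 0, -1], [14, 0, -2]], "turn": [[0.02, 0.01, 0], [0.02, 0.01, 0], [0.02, 0.01, 0], [0.02, 0.01, 0], [0.02, 0.01, 0], [0.02, 0.01, 0], [0.02, 0.01, 0], [0.03, 0.01, 0], [0.02, 0, 0], [0.03, 0.01, 0]], "fingers": [-0.8, -0.8, -0.8, -0.8, -0.8, -0.8, -0.8, -0.8, -0.8, -0.8]}}

```text
time: 20.9
position: [0.5881, 0.1387, 0.2137]
tool_rot: [-1.051, 1.036, -1.28]
ft_force: [0.8, 0.7, -3.1]
grip_width: 0.481
```

Emit:
{"op": "play_rows", "data": {"translation": [[18, -1, -1], [18, -1, -1], [18, -1, -1], [18, -1, -1], [18, -1, -1], [17, 0, -1], [15, 0, -1], [12, 0, -1], [8, 0, -1], [4, 0, 0]], "turn": [[0.03, 0, 0], [0.03, 0.01, 0], [0.03, 0, 0], [0.03, 0.01, 0], [0.03, 0, 0], [0.03, 0.01, -0.01], [0.03, 0, 0], [0.02, 0.01, -0.01], [0.02, 0, 0], [0.01, 0.01, -0.01]], "fingers": [-0.8, -0.8, -0.8, -0.8, -0.8, -0.8, -0.8, -0.8, -0.8, -0.8]}}

```text
time: 21.73
position: [0.5781, -0.008, 0.2131]
tool_rot: [-0.842, 0.872, -1.43]
ft_force: [-0.3, -0.6, -4.4]
grip_width: 0.483
```

```bash
python3 bedchk.py c1
```

```text
21.8333 [ 0.1873 -0.0014  0.0735] [ 0.1 -0.5 -4.2] [ 0.35 -0.16 -0.38  2.06 -0.04  0.76 -0.05] dR [-0.004 -0.006  0.004] 41.43232683528976
```

View pics/c1_w.png

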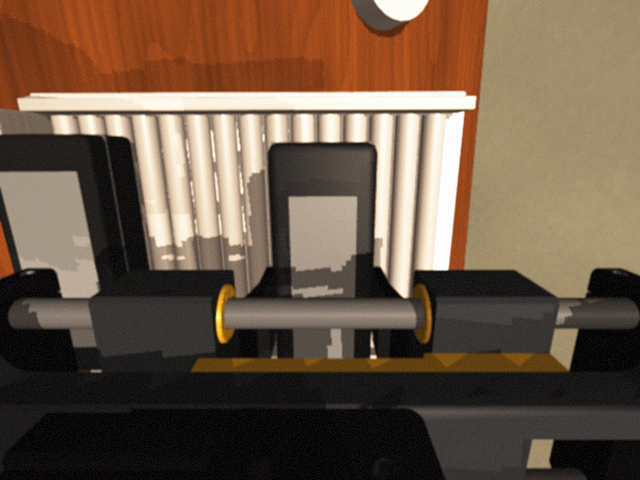

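The slim case is aligned with the rollers, and the wide case sits at the stop on the left. Lower it.

Emit:
{"op": "play_rows", "data": {"translation": [[0, 5, 0], [0, 10, 0], [0, 11, 0], [0, 11, 0], [0, 10, 0], [0, 6, 0], [0, 4, 0], [0, 2, 0], [0, 1, 0], [0, 1, 0]], "turn": [[-0.002, -0.003, 0], [-0.002, -0.003, 0], [0, 0, 0], [0, 0, 0], [0, 0, 0], [0, 0, 0], [0, 0, 0], [0, 0, 0], [0, 0, 0], [0, 0, 0]], "fingers": [-0.8, -0.8, -0.8, -0.8, -0.8, -0.8, -0.8, -0.8, -0.8, -0.8]}}

```text
time: 22.67
position: [0.6086, -0.0072, 0.1611]
tool_rot: [-0.846, 0.866, -1.424]
ft_force: [0.2, 1.2, -3.8]
grip_width: 0.482
```

```bash
python3 bedchk.py c2
```

```text
22.7667 [ 0.1897 -0.0014  0.0132] [-0.3 -0.1 -3.7] [ 0.35 -0.03 -0.4   2.06  0.04  0.64 -0.11] dR [-0.004  0.001  0.003] 41.26883439420541
```

Emit:
{"op": "play_rows", "data": {"translation": [[0, 1, 0], [0, 0.5, 0], [0, 0.5, 0], [0, 0, 0], [0, 0, 0], [0, 0, 0], [0, 0, 0], [0, 0, 0], [0, 0, 0], [0, 0, 0]], "turn": [[0, 0, 0], [0, 0, 0], [0, 0, 0], [0, 0, 0], [0, 0, 0], [0, 0, 0], [0, 0, 0], [0, 0, 0], [0, 0, 0], [0, 0, 0]], "fingers": [-0.8, -0.8, -0.8, -0.8, -0.8, -0.8, -0.8, -0.8, -0.8, -0.8]}}

```text
time: 23.6
position: [0.6106, -0.0073, 0.1617]
tool_rot: [-0.844, 0.863, -1.426]
ft_force: [-4.7, -0.2, 6.5]
grip_width: 0.479
```

```bash
python3 bedchk.py c3
```

```text
23.7 [ 0.1918 -0.0015  0.0127] [-6.  -0.8  6.2] [ 0.35 -0.03 -0.4   2.06  0.05  0.63 -0.11] dR [-0.007  0.001  0.004] 41.81804003882666
```

Emit:
{"op": "play_rows", "data": {"translation": [[0, -0.5, 0], [0, -0.5, 0], [0, 0, 0], [0, 0, 0], [0, 0, 0], [0, 0, 0], [0, 0, 0], [0, -8, 0], [0, -16, 0], [0, -20, 0]], "turn": [[0, 0, 0], [0, 0, 0], [0, 0, 0], [0, 0, 0], [0, 0, 0], [0, 0, 0], [0, 0, 0], [0, 0, 0], [0, 0, 0], [0, 0, 0]], "fingers": [-0.8, -0.8, -0.8, 0.5, 0.5, 0.5, 0.5, 0.5, 0.5, 0.5]}}

```text
time: 24.53
position: [0.5873, -0.0064, 0.1977]
tool_rot: [-0.848, 0.87, -1.422]
ft_force: [-0.8, -0.1, -0.2]
grip_width: 0.747
```

Emit:
{"op": "play_rows", "data": {"translation": [[0, -20, 0], [0, -12, 0], [0, -4, 0], [0, 0, 0], [0, 0, 0], [0, 0, 0], [0, 0, 0], [0, 0, 0], [0, 0, 0], [0, 0, 0]], "turn": [[0, 0, 0], [0, 0, 0], [0, 0, 0], [0, 0, 0], [0, 0, 0], [0, 0, 0], [0, 0, 0], [0, 0, 0], [0, 0, 0], [0, 0, 0]], "fingers": [0.5, 0.5, 0.5, 0.5, 0.5, 0.5, 0.5, 0.5, 0.5, 0.5]}}

```text
time: 25.37
position: [0.5722, -0.0059, 0.2305]
tool_rot: [-0.847, 0.867, -1.424]
ft_force: [-0.2, 0.5, -0.5]
grip_width: 0.75
```

```bash
python3 bedchk.py c4; python3 - <<'E'
from h import *
a=np.radians(233)
for z in(.08,.1):print(fin(a,z=z),ik(fin(a,z=z),Rdeck(a),ctrl.get_state()['joint_positions']))
plan(fin(a,z=.1),Rdeck(a),dt=0,dr=2,N=20)
E
```

```text
25.4667 [ 0.189  -0.0012  0.0917] [-0.1  0.9  0.2] [ 0.35 -0.19 -0.37  2.04 -0.05  0.8  -0.03] dR [-0.003  0.     0.003] 65.37751756319958
[ 0.47315496 -0.21999923  0.14891494] (array([ 0.56722974, -0.17659618, -0.02805253,  2.21534551, -0.35287173,
        0.71559522,  0.08733783]), np.float64(0.00013780359808281204), 1.138155650284263e-06)
[ 0.46407866 -0.21974684  0.16673507] (array([ 0.56255786, -0.21604043, -0.01243956,  2.20861591, -0.3380724 ,
        0.76202136,  0.07636912]), np.float64(0.00012751155198635495), 1.0345675726704968e-06)
need rows 6.2 N 20
[[11.0, 1.0, -6.0], [11.0, 1.0, -6.0], [11.0, 1.0, -5.0], [11.0, 0.0, -5.0], [11.0, 1.0, -5.0], [12.0, 0.0, -4.0], [12.0, 1.0, -4.0], [12.0, 0.0, -4.0], [12.0, 1.0, -3.0], [12.0, 0.0, -3.0]]
[[0.0, 0.03, 0.0], [0.0, 0.03, 0.0], [0.0, 0.03, 0.0], [0.0, 0.03, 0.0], [0.0, 0.03, 0.0], [0.0, 0.03, 0.0], [0.0, 0.03, 0.0], [0.0, 0.03, 0.0], [0.0, 0.03, 0.0], [0.0, 0.03, 0.0]]
[[12.0, 1.0, -3.0], [12.0, 0.0, -2.0], [12.0, 1.0, -2.0], [12.0, 0.0, -1.0], [12.0, 1.0, -1.0], [13.0, 0.0, 0.0], [13.0, 1.0, 0.0], [12.0, 0.0, 1.0], [13.0, 1.0, 1.0], [12.0, 0.0, 1.0]]
[[0.0, 0.03, 0.0], [0.0, 0.04, 0.0], [0.0, 0.03, 0.0], [0.0, 0.04, 0.0], [0.0, 0.03, 0.0], [0.0, 0.04, 0.0], [0.0, 0.03, 0.0], [0.0, 0.04, 0.0], [0.0, 0.03, 0.0], [0.0, 0.04, 0.0]]
end err mm [-0.1  0.1 -0.1] rad 0.006
```

View pics/c4_w.png

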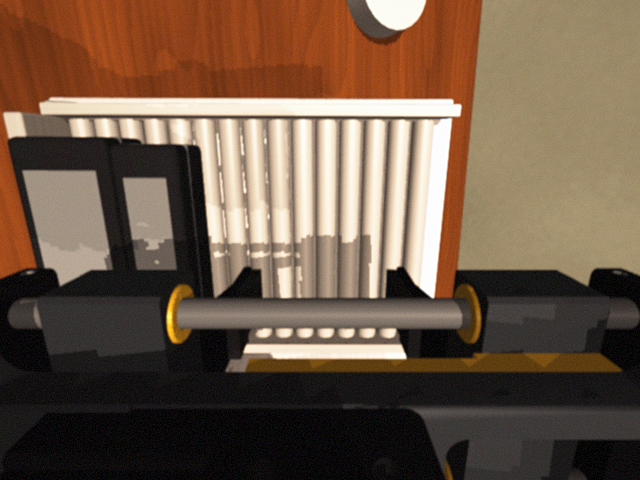

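View pics/c4_s.png

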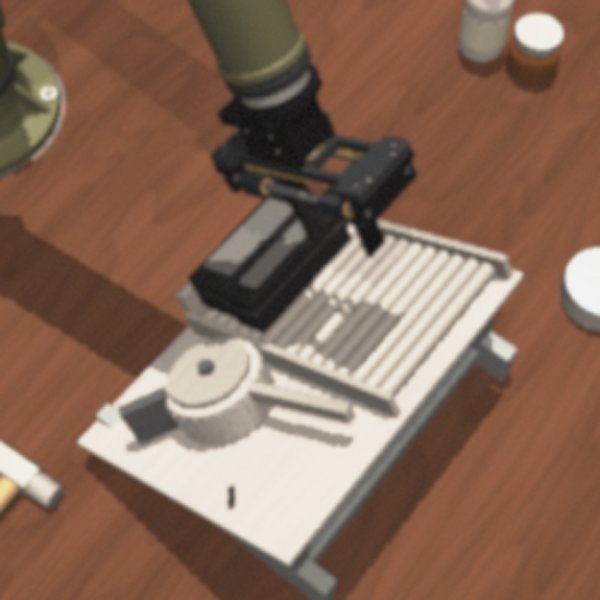

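Both cases are home, with the slim one flush against the wide one. Back to the fin.

Emit:
{"op": "play_rows", "data": {"translation": [[11, 1, -6], [11, 1, -6], [11, 1, -5], [11, 0, -5], [11, 1, -5], [12, 0, -4], [12, 1, -4], [12, 0, -4], [12, 1, -3], [12, 0, -3]], "turn": [[0, 0.03, 0], [0, 0.03, 0], [0, 0.03, 0], [0, 0.03, 0], [0, 0.03, 0], [0, 0.03, 0], [0, 0.03, 0], [0, 0.03, 0], [0, 0.03, 0], [0, 0.03, 0]], "fingers": [0.3, 0.3, 0.3, 0.3, 0.3, 0.3, 0.3, 0.3, 0.3, 0.3]}}

```text
time: 26.3
position: [0.5176, -0.114, 0.1981]
tool_rot: [-0.638, 1.093, -1.577]
ft_force: [-0.1, 0.3, 0.6]
grip_width: 0.646
```

Emit:
{"op": "play_rows", "data": {"translation": [[15, 1, -4], [15, 1, -3], [15, 1, -3], [15, 1, -2], [15, 1, -1], [15, 0, 0], [14, 1, 0], [11, 0, 1], [6, 0, 1], [3, 0, 1]], "turn": [[0, 0.04, 0], [0, 0.04, 0], [0, 0.04, 0], [0, 0.04, 0], [0, 0.04, 0], [0, 0.04, 0], [0, 0.04, 0], [0, 0.04, 0], [0, 0.02, 0], [0, 0.01, 0]], "fingers": [0.3, 0.3, 0.3, 0.3, 0.3, 0.3, 0.3, 0.3, 0.3, 0.3]}}

```text
time: 27.13
position: [0.4612, -0.2207, 0.1644]
tool_rot: [-0.368, 1.348, -1.729]
ft_force: [-0.2, 0.9, 0.0]
grip_width: 0.647
```

```bash
python3 - <<'E'
from h import *
cv2.imwrite('pics/w6.png',ctrl.get_image('wrist'));ctrl.get_image('top')
a=np.radians(232.8)
plan(fin(a,z=.015),Rdeck(a),N=10,dr=3)
E
python3 col.py
```

```text
need rows 2.1 N 10
[[-0.2, 8.4, 0.1], [-0.2, 8.4, 0.2], [-0.2, 8.4, 0.2], [-0.2, 8.4, 0.1], [-0.2, 8.4, 0.2], [-0.2, 8.4, 0.2], [-0.2, 8.5, 0.2], [-0.3, 8.4, 0.1], [-0.2, 8.5, 0.2], [-0.3, 8.4, 0.1]]
[[0.0, 0.0, 0.0], [-0.001, 0.0, 0.0], [0.0, 0.0, 0.0], [-0.001, 0.0, 0.0], [0.0, 0.0, 0.0], [-0.001, 0.0, 0.0], [0.0, 0.0, 0.0], [-0.001, 0.0, 0.0], [0.0, -0.001, 0.0], [-0.001, 0.0, 0.001]]
end err mm [ 0. -0. -0.] rad 0.0
t 27.2333 r 0.0771 pos ang 231.4 tool ang 232.7 z 0.0802 tooly [ 0.003 -0.003 -1.   ] F [ 0.1  0.2 -0.4] T [-0.09  0.66 -0.07] w 56.6 [ 0.55 -0.23  0.01  2.22 -0.34  0.75  0.08]
```

View pics/w6.png

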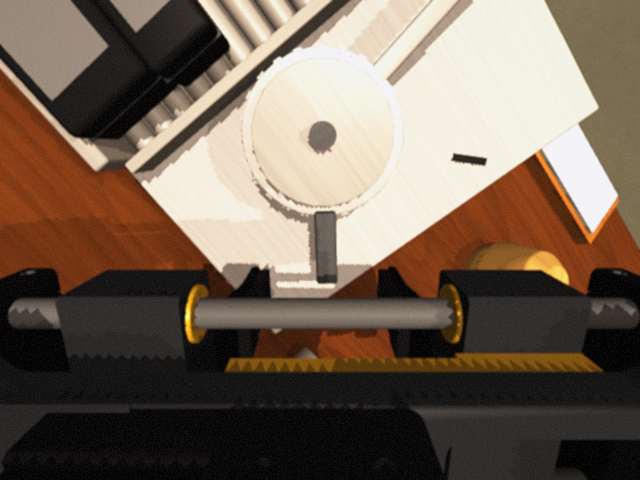

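The fin is at (325,245), centred between the fingers. Descend and grip.

Emit:
{"op": "play_rows", "data": {"translation": [[0, 6, 0], [0, 12, 0], [-1, 13, 1], [0, 13, 1], [-1, 13, 0], [0, 11, 0], [0, 8, 0], [0, 5, 0], [0, 2, 0], [0, 0, 0]], "turn": [[0, 0, 0], [0, 0, 0], [0, 0, 0], [0, 0, 0], [0, 0, 0], [0, 0, 0], [0, 0, 0], [0, 0, 0], [0, 0, 0], [0, 0, 0]], "fingers": [0.3, 0.3, 0.3, 0.3, 0.3, 0.3, 0.3, 0.3, 0.3, 0.3], "grip_force": 25}}

```text
time: 28.07
position: [0.5022, -0.2204, 0.0918]
tool_rot: [-0.371, 1.347, -1.727]
ft_force: [1.5, 0.6, 0.0]
grip_width: 0.654
```

Emit:
{"op": "play_rows", "data": {"translation": [[0, 0, 0], [0, 0, 0], [0, 0, 0], [0, 0, 0], [0, 0, 0], [0, 0, 0], [0, 0, 0], [0, 0, 0], [0, 0, 0], [0, 0, 0]], "turn": [[0, 0, 0], [0, 0, 0], [0, 0, 0], [0, 0, 0], [0, 0, 0], [0, 0, 0], [0, 0, 0], [0, 0, 0], [0, 0, 0], [0, 0, 0]], "fingers": [-1, -1, -1, -1, -1, -1, -1, -1, -1, -1]}}

```text
time: 28.9
position: [0.5018, -0.2205, 0.092]
tool_rot: [-0.372, 1.346, -1.727]
ft_force: [-3.5, 1.2, 2.0]
grip_width: 0.162
```

```bash
python3 col.py
```

```text
t 28.9 r 0.075 pos ang 232.7 tool ang 232.8 z -0.0027 tooly [ 0.002 -0.003 -1.   ] F [-3.5  1.2  2. ] T [0.07 1.06 0.34] w 14.1 [ 0.51 -0.05 -0.01  2.24 -0.4   0.56  0.13]
```

Emit:
{"op": "play_rows", "data": {"translation": [[0, 0, 2.6], [-0.2, 0, 5.2], [-0.2, 0, 5.2], [-0.2, 0, 5.2], [-0.2, 0, 5.2], [-0.2, 0, 5.2], [-0.2, 0, 5.2], [-0.2, 0, 5.2], [-0.2, 0, 5.2], [-0.2, 0, 5.2]], "turn": [[0, -0.035, 0], [0, -0.07, 0], [0, -0.07, 0], [0, -0.07, 0], [0, -0.07, 0], [0, -0.07, 0], [0, -0.07, 0], [0, -0.07, 0], [0, -0.07, 0], [0, -0.07, 0]], "fingers": [-1, -1, -1, -1, -1, -1, -1, -1, -1, -1]}}

```text
time: 29.73
position: [0.5418, -0.2355, 0.1125]
tool_rot: [-0.859, 0.856, -1.411]
ft_force: [-5.9, 4.7, 4.6]
grip_width: 0.16
```

```bash
python3 col.py
```

```text
t 29.7333 r 0.0735 pos ang 269.9 tool ang 271.1 z -0.0027 tooly [ 0.    -0.001 -1.   ] F [-5.9  4.7  4.6] T [0.64 1.39 0.34] w 13.9 [ 0.49  0.01 -0.    2.13 -0.36  0.61  0.74]
```

Emit:
{"op": "play_rows", "data": {"translation": [[0, 0, 6], [-0.2, 0, 6], [-0.2, 0, 6], [-0.2, 0, 6], [-0.2, 0, 6], [-0.2, 0, 6], [-0.2, 0, 6], [-0.2, 0, 6], [-0.2, 0, 5.2], [-0.1, 0, 3.8]], "turn": [[0, -0.08, 0], [0, -0.08, 0], [0, -0.08, 0], [0, -0.08, 0], [0, -0.08, 0], [0, -0.08, 0], [0, -0.08, 0], [0, -0.08, 0], [0, -0.07, 0], [0, -0.05, 0]], "fingers": [-1, -1, -1, -1, -1, -1, -1, -1, -1, -1]}}

```text
time: 30.57
position: [0.5873, -0.2153, 0.1354]
tool_rot: [-1.272, 0.271, -0.954]
ft_force: [-9.6, 3.6, 6.1]
grip_width: 0.16
```

```bash
cat > lk.py <<'E'
from h import *
import sys
n=sys.argv[1]
c=ctrl.camera_info('wrist');im=ctrl.get_image('wrist')
cv2.imwrite(f'pics/{n}_w.png',im)
im=ctrl.get_image('top');cv2.imwrite(f'pics/{n}_t.png',cv2.resize(im[160:275,285:425],None,fx=5,fy=5,interpolation=cv2.INTER_CUBIC))
E
python3 lk.py e1; python3 col.py
```

```text
t 30.6667 r 0.0723 pos ang 314.6 tool ang 314.6 z -0.0028 tooly [-0.001  0.    -1.   ] F [-8.2  4.5  4.7] T [0.75 1.52 0.64] w 13.7 [ 0.46  0.05 -0.06  2.03 -0.28  0.63  1.35]
```

View pics/e1_w.png

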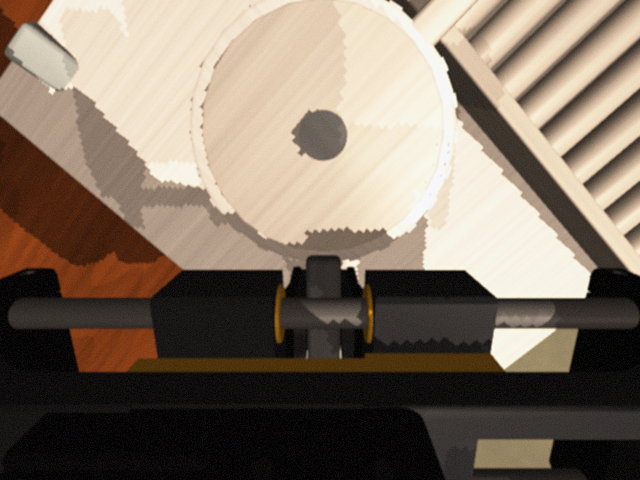

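The collar reads about 314.6 deg against 315. Release and lift to compare the fin with the line.

Emit:
{"op": "play_rows", "data": {"translation": [[0, 0, 0.5], [0, 0, 0], [0, 0, 0], [0, 0, 0], [0, 0, 0], [0, -10, 0], [0, -18, 0], [0, -20, 0], [0, -20, 0], [0, -20, 0]], "turn": [[0, -0.007, 0], [0, 0, 0], [0, 0, 0], [0, 0, 0], [0, 0, 0], [0, 0, 0], [0, 0, 0], [0, 0, 0], [0, 0, 0], [0, 0, 0]], "fingers": [-1, -1, 0.3, 0.3, 0.3, 0.3, 0.3, 0.3, 0.3, 0.3]}}

```text
time: 31.5
position: [0.5487, -0.2157, 0.2167]
tool_rot: [-1.274, 0.264, -0.957]
ft_force: [0.9, 1.1, -0.0]
grip_width: 0.624
```

Emit:
{"op": "play_rows", "data": {"translation": [[0, -16, 0], [0, -10, 0], [0, -4, 0], [0, 0, 0], [0, 0, 0], [0, 0, 0], [0, 0, 0], [0, 0, 0], [0, 0, 0], [0, 0, 0]], "turn": [[0, 0, 0], [0, 0, 0], [0, 0, 0], [0, 0, 0], [0, 0, 0], [0, 0, 0], [0, 0, 0], [0, 0, 0], [0, 0, 0], [0, 0, 0]], "fingers": [0.3, 0.3, 0.3, 0.3, 0.3, 0.3, 0.3, 0.3, 0.3, 0.3]}}

```text
time: 32.33
position: [0.5355, -0.2149, 0.2413]
tool_rot: [-1.274, 0.265, -0.955]
ft_force: [0.1, 0.7, 0.8]
grip_width: 0.648
```

```bash
python3 lk.py e2; python3 col.py; python3 bedchk.py e3
```

```text
t 32.4333 r 0.0745 pos ang 314.6 tool ang 314.8 z 0.1153 tooly [ 0.003 -0.003 -1.   ] F [-0.6 -0.9 -0.3] T [-0.01  0.53 -0.01] w 56.5 [ 0.49 -0.15 -0.03  2.   -0.25  0.87  1.33]
32.5333 [ 0.1664 -0.2111  0.1154] [-0.   0.5  0.1] [ 0.49 -0.15 -0.03  2.   -0.25  0.87  1.33] dR [-0.002  0.782  0.004] 56.466246251855566
```

View pics/e2_w.png

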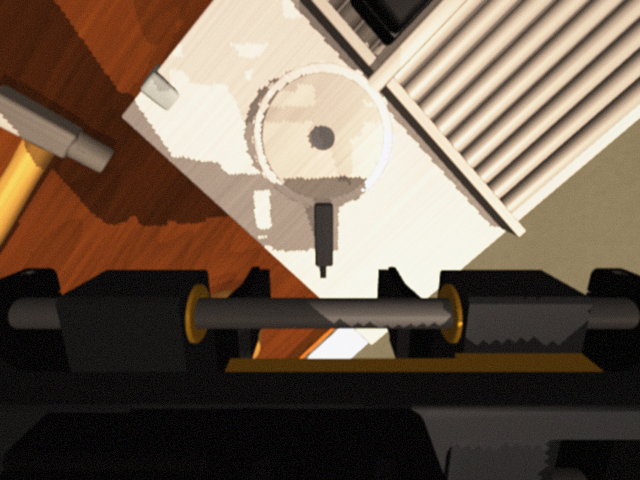

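View pics/e2_t.png

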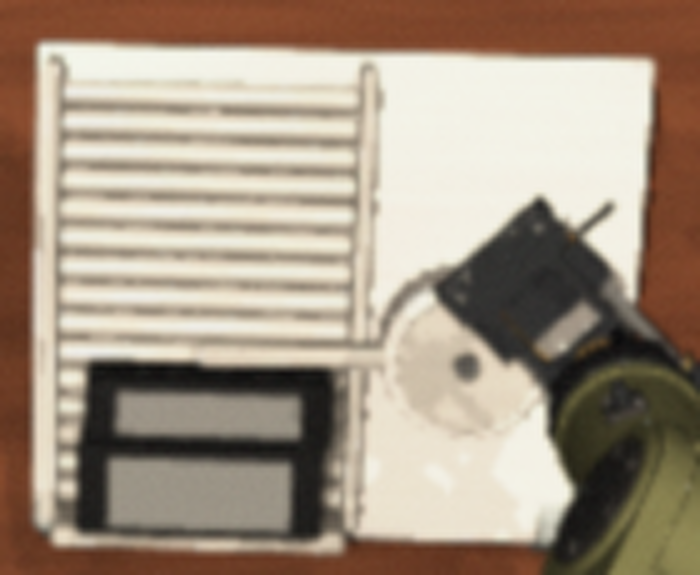

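View pics/e3_s.png

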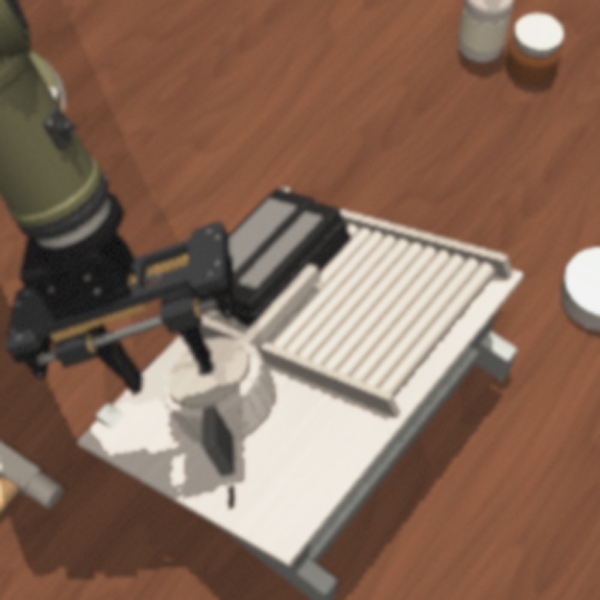

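The wrist view shows the fin (x≈324) in line with the black line (x≈323). The top and scene views show both cases flush at the stop with the keeper arm square across behind them. The gripper is clear, so I'm handing in.

```bash
python3 -c "
from bench import ctrl
s=ctrl.get_state();print(s['time'],s['ft_force'],abs(s['qd']).max());ctrl.close_job()"
```

```text
32.5333 [-0.04721013  0.50577745  0.07536886] 0.003006563380472528
the job is handed in; nothing more can be done
```

The feeder is loaded, locked and handed in at 32.5 s of the 72 s allowed. The arm was at rest and touching nothing.

- **What I did:** I turned the collar by its fin until the keeper arm was at about 8° (0.14 rad), clear of the rollers. I then laid the wide case flat on the upper rollers and let it roll down to the stop. The slim case went on the same way and came to rest against the wide one. Finally I turned the collar back to its mark and let go.
- **Last checks:** The wrist view showed the fin in line with the black line to about 1 px. The tool reading at the end of the turn was about 314.6°, against 315° for the locked mark. The top and scene views showed both cases together at the stop, with the keeper arm across the bed behind them. I planned no contact with the bystanders and saw none moved, but I did not compare them with their starting places at the end.
- **Disagreements along the way:**
  - The slim case lay about 4 mm from my first estimate, and I corrected for that before gripping it.
  - On the first descent to the fin, a reading taken before the arm had settled left the gripper about 9 mm too close to the axis. I moved it back before closing.
  - The case landings read about 2 mm higher than my deck fit predicted. The wide case was pressed down with about 22 N, and I eased off before letting it go.

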